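Refit the spring-loaded roller in the bench roller bed

ROBOT

A 6-joint arm with a two-finger parallel gripper is mounted at the origin on the work surface. World frame = base frame: x ahead of the robot, y to its left, z up, the work surface at z = 0. Lengths are in m, angles in degrees, forces in N, time in s.
With the tool pointing down it reaches from about 0.4 to 0.825 m from the base axis. Payload 7 kg.
Tool frame: the origin (TCP) lies midway between the tips of the shut fingers; the grasp point (between the pads) lies 19 mm behind it; z points along the fingers, y is the line along which they close (so a half turn about z gives the same grasp; the last joint's range is limited). The gripper opens to 88 mm and grips with 3 to 60 N. Pads are 19 mm wide; open, the fingers measure 130 mm over their backs; the gripper's body (78 mm by 193 mm) begins 47 mm behind the grasp point.
Start: joints at [80.22, 20.546, 0.682, 0, -70.136, -16.507], TCP at [0.299, 0.605, 0.189] pointing down, gripper open.
Joint ranges: [-176.03, 176.03], [-82.01, 121.73], [-58.28, 71.71], [-173.87, 95.51], [-174.79, -0.11], [-173.66, 173.66]. Speed limits (degrees/s): [136.94, 136.94, 172.46, 180, 180, 180].

INTERFACE

Orientations are given as [roll, pitch, yaw] about the fixed x, y, z axes, in that order (R = Rz(yaw) Ry(pitch) Rx(roll)).
In Python, from plant import telemetry, viewer, workorder gives the robot as it stands. The module is installed in compiled form; this text tells all that it offers.
- The arm moves only by the tool carry_out, never from a script. Its argument "rows" is a list of rows, each a list of 6 numbers: the shift along the tool's x, y, z in m, then the turn, a rotation vector about the tool's x, y, z in rad. In form: [[tx, ty, tz, ax, ay, az], ...]. A call has 1 to 8 rows; each row is the pose to reach, as a shift and turn from the pose commanded when the call began, along the tool's axes at that moment; what a row does not reach only later rows make up. A row lasts 1/8 s, in which the tool goes at most 62.5 mm and 10.7 degrees, less where a joint would pass 70% of its speed; a pose out of reach is approached as far as the arm can. A call with a gripper value outside its range is refused whole. "grip" is the gripper's target within -1 to 1 (fully open at 1, half-way at 0, shut at -1), set as the call begins (left out, the last holds). The fingers move at their own pace and stop on an object; the grip force is fixed at half the most. Time passes only in rows, so rows that repeat a pose let the fingers close. It gives the time, the measured TCP pose, the force, the opening and the grip force at its end, in the units of the state.
- telemetry.get_obs(): the state, without advancing time (a new reading comes with each control period).
- viewer.snapshot(name): name is "scene" or "top" or "wrist"; returns the picture (384x512x3 uint8, red, green, blue); there is no depth.
- viewer.camera_info(name): a dict with "intrinsics" (3x3 intrinsics, pixels), "k1" (the pictures are not rectified: a ray, as slopes to the right and down, at radius r is drawn at 1 + k1 r^2 times it, then the intrinsics apply), "extrinsics" (4x4, takes a point from camera to world coordinates); the wrist camera has in their place "tool_from_camera" (4x4, takes a point from camera to tool coordinates, whose origin is the TCP and whose axes are the flange's). Camera axes: x right, y down, z forward; pixel columns grow to the right and rows downward; lengths in m; the calibration is good to about 2 mm. A picture is of the moment at which its call begins: read the wrist's pose just before it. camera_info takes no time and is no camera call.
- workorder.close_job(): hands the job in; it is judged then, once.
The state is a dict: "clock": time; "joint_pos": joint angles; "qvel": joint speeds; "tau": joint torques, N m; "tool_pos": TCP position; "orientation": TCP orientation; "force": force on the tool from outside, world axes, zero at the start; "moment": the same for the moment, N m; "opening": finger opening in m; "gripper_force": force on a finger pad.
Only numpy, scipy, OpenCV 4.12 (cv2) and the standard library are available. Lean on these libraries where they do the work, as an engineer would, in place of code of your own. Each camera call takes 0.05 s, during which the arm holds its last target. There are 200 camera calls.

TASK

The middle roller of the little roller bed is out and lies on the vee rest beside it: put it back so that both its axle ends sit fully home in the sockets of the two rails, then let go. One axle end is sprung: pressed in, it lets the other end swing down past its rail, and the spring then pushes that end home. The axle blocks are clamped at whatever height they were last left, so feel for the sockets, press nothing against the bed harder than about 50 N, and leave the other tools where they lie.

Things in the scene. Friction and masses are not known exactly. Their poses are not given: they have to be found in the camera images.
- bed: Roller bed fixed to the bench: two aluminium rails 300 mm long, 14 thick, tops 100 mm above the bench, inner faces 190 mm apart; 40 mm rollers in place at x = -105 and +105, the middle place (x = 0) empty. Origin: on the bench under that place; x along the rails, y across them (along the axles), z up. Its rollers' axles lie at z 85 mm. Grey nylon axle blocks 24 mm wide show in the rail tops.
- rail_left (a point): Top inner edge of the rail on the bed's +y side, above the empty axle place (bed x 0, y +95, z 100 mm). Below it in the rail sits the axle block, face flush with the rail's inner face, clamped by hand in an upright slot: its top is 15 mm above its socket's centre. In it is the axle socket, a blind round bore 12 mm across, 8 deep.
- rail_right (a point): The same on the other rail, at bed x 0, y -95, z 100 mm. Socket centres lie at bed x 0, but each block is clamped at its own height, not measured here: the socket's centre is anywhere from 77 to 93 mm above the bench (7 to 23 mm below this edge). The sockets are alike: either axle end may go in either one.
- roller: Loose steel roller, 0.3 to 0.6 kg: tube 40 mm across, 174 long, with hubs 20 mm across and 3 long at its ends (180 over the hubs). Origin: middle of the tube on its axis; axis along y. It starts level in the vee rest, axis 42 mm above the bench. From the +y hub stands a short fixed stub, from the -y hub a long sprung pin, both 10 mm thick, tips tapered to 8.4 mm.
- stub_end (a point): Tip of the fixed stub, 7 mm beyond the roller's +y hub (97 mm from its middle). Fully home, the stub's hub stands against its rail and the pin's hub is 10 mm from its own rail; the spring still pushes with about 5 N.
- pin_end (a point): Tip of the sprung pin, free 21 mm beyond the -y hub (111 mm from the middle). It gives along the axis from about 3 N, plus 0.7 N per mm: about 12 N at 13 mm, where with the pin at the bottom of a socket the hub meets the rail (solid). With that hub within 3 mm of its rail the stub just clears the other rail's inner face.
- vee_rest: Fixed wooden rest: plywood base 70 x 160 x 10 mm with two vee blocks (18 mm thick, 32 mm high, at y = -62 and +62) that carry the roller along y; 100 mm are free between them to grasp its middle. Origin: underneath its middle, z up.
- tape_measure: Bystander: black tape measure, 70 x 36 x 66 mm, standing on the bench; origin under its middle.
- spanner: Bystander: steel spanner 190 mm long lying on the bench; origin under its middle.
- screwdriver: Bystander: screwdriver 210 mm long lying on the bench; origin under its middle.
Not all that is in view belongs to the job. Of the things shaped like the roller, the steel one is meant.

How it is judged (in metres and radians):
At the end, for the whole second after the job is handed in: Either way round, the stub's tip lies at least 5 mm inside one axle socket and the sprung pin's tip at least 5 mm inside the other, both at the sockets' height (74.5 to 95.5 mm above the bench) and within 4 mm of their place along the rails; the roller is at rest, carried by the bed alone (((y of stub_end in the frame of bed above 0.1 m and y of pin_end in the frame of bed below -0.1 m) or (y of stub_end in the frame of bed below -0.1 m and y of pin_end in the frame of bed above 0.1 m)) and z of stub_end in the frame of bed between 0.0745 and 0.0955 m and x of stub_end in the frame of bed between -0.004 and 0.004 m and z of pin_end in the frame of bed between 0.0745 and 0.0955 m and x of pin_end in the frame of bed between -0.004 and 0.004 m and linear speed of roller below 0.02 m/s); the robot touches nothing.
It fails at once if something is pressed against the bed with more than 50 N (contact force between bed and anything else above 50 N).
It fails at once if the tape measure is moved by more than 30 mm (distance of tape_measure from where it was at the start of the episode above 0.03 m).
It fails at once if the spanner is moved by more than 30 mm (distance of spanner from where it was at the start of the episode above 0.03 m).
It fails at once if the screwdriver is moved by more than 30 mm (distance of screwdriver from where it was at the start of the episode above 0.03 m).
It also fails if it takes over 64 s, if anything falls off the work surface, if the arm or the gripper's body presses on something with over 40 N, if the wrist force passes 120 N, or if a joint passes its speed limit or range.

## Working session

There is one attempt and no reset: what is moved stays moved. The work goes in short steps, Python scripts to look and compute and a tool call to move; the robot and the scene stay as the last step left them, time stands still between calls to the robot, and variables do not carry over. Pictures are saved under pics/ and viewed, at most 10 in all, crops included, and the job is handed in when it is done.

Besides the shell and the picture viewer there is one more tool, called after "Emit:" as name(argument=value, ...) on one line, values as JSON. carry_out: Moves the arm, as the interface text tells. Its arguments: {"type":"object","properties":{"rows":{"type":"array"},"grip":{"type":"number"}},"required":["rows"]}

```bash
mkdir -p pics; cat > h.py <<'E'
import numpy as np, cv2
from plant import telemetry, viewer, workorder
from scipy.spatial.transform import Rotation as R
def toolT(o):
    T=np.eye(4); T[:3,:3]=R.from_euler('xyz',o['orientation'],degrees=True).as_matrix(); T[:3,3]=o['tool_pos']; return T
def cam(n,o=None):
    c=viewer.camera_info(n); K=np.array(c['intrinsics']); 
    E=np.array(c['extrinsics']) if 'extrinsics' in c else toolT(o or telemetry.get_obs())@np.array(c['tool_from_camera'])
    return K,c['k1'],E
def ray(C,uv):
    K,k,E=C; p=cv2.undistortPoints(np.array([[uv]],float),K,np.array([k,0,0,0.]))[0,0]
    return E[:3,3],E[:3,:3]@np.r_[p,1]
def onz(C,uv,z):
    o,d=ray(C,uv); return o+d*(z-o[2])/d[2]
def proj(C,P):
    K,k,E=C; q=(np.linalg.inv(E)@np.r_[P,1])[:3]; s=q[:2]/q[2]; s=s*(1+k*s@s); return K[:2,:2]@s+K[:2,2]
def snap(n,f):
    im=viewer.snapshot(n); cv2.imwrite('pics/'+f,im[:,:,::-1]); return im
E
python3 - <<'E'
from h import *
o=telemetry.get_obs(); print(o)
a=snap('scene','s0.png');b=snap('top','t0.png');w=snap('wrist','w0.png')
for n in('scene','top','wrist'):print(viewer.camera_info(n))
E
```

```text
{'clock': 0.0, 'joint_pos': array([ 8.02186175e+01,  2.05900328e+01,  6.33160930e-01, -2.12156995e-02,
       -7.01349820e+01, -1.65095893e+01]), 'qvel': array([-0.04321105, -0.04684192, -0.00600228,  0.07599034,  0.02616993,
       -0.07179983]), 'tau': array([ 1.68687733e-03, -5.82721066e+01,  2.93046981e+01,  6.99675232e+00,
        7.06955689e-03, -1.59748488e-04]), 'tool_pos': array([0.29872666, 0.60468046, 0.18843046]), 'orientation': array([ 1.79906265e+02, -6.98345208e-03, -2.62981913e+01]), 'force': array([ 0.71970355,  0.46823521, -0.15960682]), 'moment': array([ 0.01075034, -0.02766772, -0.01664955]), 'gripper_force': 0.0, 'opening': 0.0875611420357542}
{'intrinsics': array([[409.36194782,   0.        , 249.96171986],
       [  0.        , 409.36194782, 195.3497379 ],
       [  0.        ,   0.        ,   1.        ]]), 'k1': 0.044830678692993974, 'extrinsics': array([[-0.42793031,  0.48646197, -0.76172856,  1.43973852],
       [ 0.90377955,  0.22320561, -0.36518733,  0.45780565],
       [-0.00762766, -0.84470942, -0.53517083,  0.72980979],
       [ 0.        ,  0.        
[... 349 characters left out ...]
,  0.0022779 ],
       [ 0.0150264 , -0.11526741, -0.99322084,  1.28858239],
       [ 0.        ,  0.        ,  0.        ,  1.        ]])}
{'intrinsics': array([[318.11730761,   0.        , 252.67151732],
       [  0.        , 318.11730761, 192.21163561],
       [  0.        ,   0.        ,   1.        ]]), 'k1': -0.055815875332377675, 'tool_from_camera': array([[ 3.55377069e-04, -9.57935594e-01, -2.86983049e-01,
         7.82570337e-02],
       [ 9.99999683e-01,  5.44969124e-04, -5.80760313e-04,
        -1.73267384e-03],
       [ 7.12727877e-04, -2.86982752e-01,  9.57935484e-01,
        -1.94912920e-01],
       [ 0.00000000e+00,  0.00000000e+00,  0.00000000e+00,
         1.00000000e+00]])}
```

View pics/t0.png

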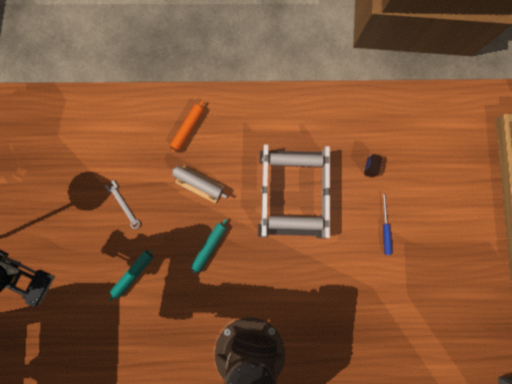

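View pics/s0.png

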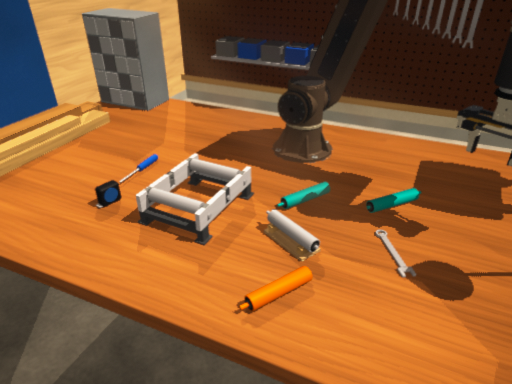

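The top view shows the steel roller on its rest from (175,172) to (232,196), with the pin to the right. The bed rails run down the picture at columns ~265 and ~326, rows 147–236. The scene view agrees.

```bash
python3 - <<'E'
import cv2
a=cv2.imread('pics/t0.png')[135:245,168:338]
cv2.imwrite('pics/c0.png',cv2.resize(a,None,fx=4.7,fy=4.7,interpolation=cv2.INTER_CUBIC))
from h import *
C=cam('top')
for uv,z in (((175,172),.042),((222,194),.042),((232,196),.042),((265,147),.1),((265,236),.1),((326,147),.1),((326,236),.1)): print(uv,onz(C,uv,z).round(3))
E
```

```text
(175, 172) [0.611 0.248 0.042]
(222, 194) [0.533 0.088 0.042]
(232, 196) [0.526 0.054 0.042]
(265, 147) [ 0.68  -0.058  0.1  ]
(265, 236) [ 0.389 -0.053  0.1  ]
(326, 147) [ 0.678 -0.26   0.1  ]
(326, 236) [ 0.386 -0.249  0.1  ]
```

View pics/c0.png

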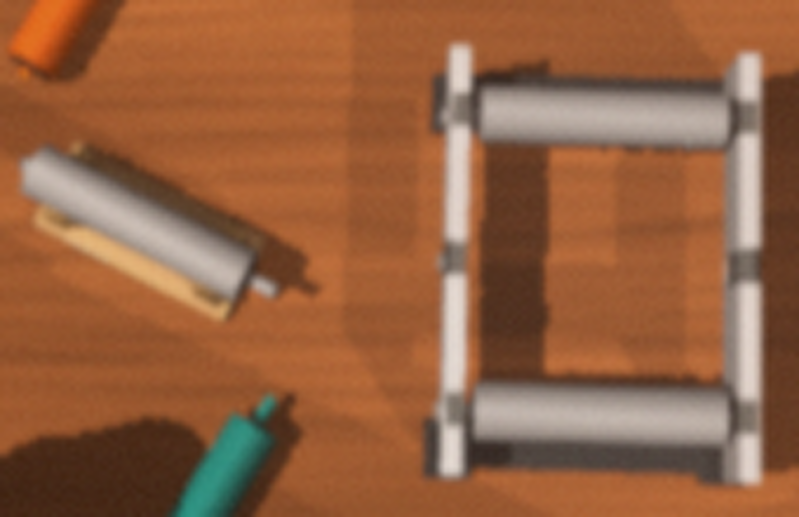

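The enlarged crop shows the middle blocks at top-view pixels (264.4,189.7) and (326.3,191.8). The roller tube runs from about (175,171) to (221,195), with the pin at about (226,196.5).

```bash
cat >> h.py <<'E'
def rel(o,P,yaw=None,tilt=None,Rt=None):
    "shift (tool axes) and rotvec to reach TCP P with R=Rz(yaw)Rx(180) (tool down)"
    T=toolT(o); 
    if Rt is None: Rt=R.from_euler('xyz',[180,0,yaw],degrees=True).as_matrix()
    return (T[:3,:3].T@(np.array(P)-T[:3,3])).round(4), R.from_matrix(T[:3,:3].T@Rt).as_rotvec().round(4)
E
python3 - <<'E'
from h import *
C=cam('top'); f=lambda u,v,z:onz(C,(168+u/4.7,135+v/4.7),z)
lt,lb,rt,rb=[f(*p,.1) for p in((460,45),(453,475),(749,55),(743,483))]
bl,br=f(453,257,.1),f(744,267,.1)
c=(lt+lb+rt+rb)/4
print(lt,lb,rt,rb,bl,br,c,(bl+br)/2)
for d in (lt-lb,rt-rb): print(np.degrees(np.arctan2(d[1],d[0])))
d=bl-br; print(np.degrees(np.arctan2(d[1],d[0])), np.linalg.norm(d))
o=telemetry.get_obs()
m=(bl+br)/2
print(rel(o,[m[0],m[1],.25],1.))
E
```

```text
[ 0.68861709 -0.06141916  0.1       ] [ 0.38846371 -0.05089736  0.1       ] [ 0.67905456 -0.26483347  0.1       ] [ 0.38005421 -0.2492248   0.1       ] [ 0.53849957 -0.05369988  0.1       ] [ 0.52881633 -0.25560572  0.1       ] [ 0.53404739 -0.1565937   0.1       ] [ 0.53365795 -0.1546528   0.1       ]
-2.0076677831525367
-2.9882898814558674
87.25424524714364 0.20213790377489005
(array([ 0.547 ,  0.5769, -0.0605]), array([ 1.300e-03,  2.000e-04, -4.764e-01]))
```

Emit:
carry_out(rows=[[0.06,0.02,-0.03,0,0,0],[0.09,0.07,-0.06,0,0,-0.05],[0.13,0.12,-0.06,0,0,-0.1],[0.165,0.17,-0.06,0,0,-0.15],[0.2,0.22,-0.06,0,0,-0.2],[0.24,0.26,-0.06,0,0,-0.25],[0.28,0.3,-0.06,0,0,-0.3],[0.32,0.34,-0.06,0,0,-0.35]], grip=-1)

```text
clock: 1.15
tool_pos: [0.4354, 0.1567, 0.2496]
orientation: [-180.0, -0.0, -6.1]
force: [1.9, 0.7, -0.1]
opening: 0.0132
gripper_force: 0.0
```

```bash
python3 - <<'E'
from h import *
o=telemetry.get_obs(); print(o['tool_pos'],o['orientation'],o['opening'],o['joint_pos'])
print(rel(o,[.5345,-.156,.25],-2.6))
E
```

```text
[0.43535376 0.15673018 0.24959302] [-1.79968008e+02 -2.62859148e-02 -6.11643701e+00] 0.01320321930050812 [ 4.42880183e+01 -2.16093896e+00 -1.91085141e+01 -1.41746224e-04
 -7.30110194e+01  3.95955934e+01]
(array([ 0.1319,  0.3004, -0.0005]), array([-0.0005, -0.0005, -0.0614]))
```

Emit:
carry_out(rows=[[0.02,0.055,0,0,0,-0.03],[0.045,0.11,0,0,0,-0.06],[0.07,0.165,0,0,0,-0.061],[0.095,0.22,0,0,0,-0.061],[0.12,0.27,0,0,0,-0.061],[0.132,0.3,0,0,0,-0.061],[0.132,0.3,0,0,0,-0.061],[0.132,0.3,0,0,0,-0.061]])

```text
clock: 2.15
tool_pos: [0.5336, -0.1539, 0.249]
orientation: [-180.0, 0.0, -2.8]
force: [-0.4, 0.5, -0.3]
opening: 0.0001
gripper_force: 0.0
```

```bash
python3 - <<'E'
from h import *
o=telemetry.get_obs(); print(o['tool_pos'],o['orientation'],o['opening'],o['force'])
w=snap('wrist','w1.png'); cv2.imwrite('pics/w1b.png',cv2.resize(w[:,:,::-1],(800,600),interpolation=cv2.INTER_CUBIC))
E
```

```text
[ 0.53361246 -0.15388757  0.24904967] [-1.79992039e+02  3.61924874e-02 -2.77574843e+00] 0.00013432383834884834 [-0.39952047  0.46533311 -0.28271889]
```

View pics/w1b.png

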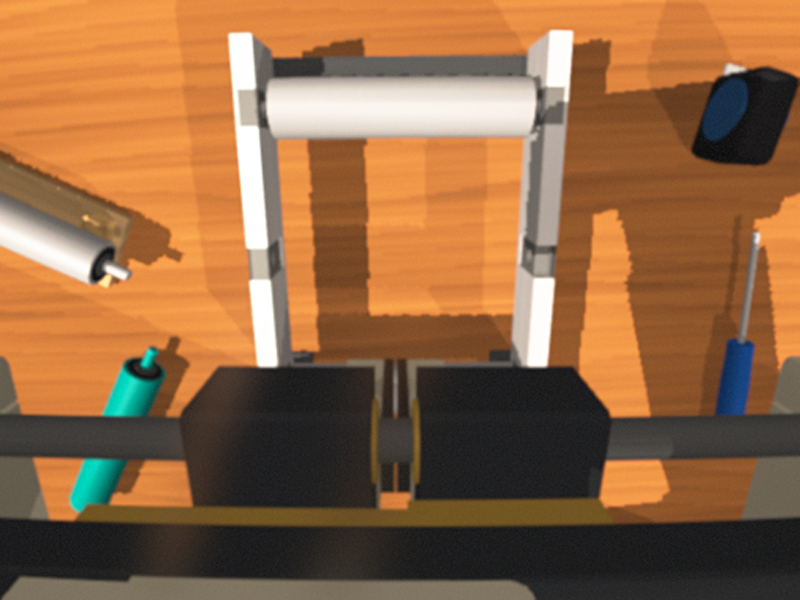

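The wrist view shows both middle blocks, at (263,262) and (537,258) of the 800-wide picture (original (168,168) and (344,165)). The bed is squarely aligned and the roller's pin end is at left (120,270).

```bash
python3 - <<'E'
from h import *
o=telemetry.get_obs(); C=cam('wrist',o); s=1.5625
g=lambda u,v,z=.1:onz(C,(u/s,v/s),z)
P={k:g(*v) for k,v in dict(lo_t=(230,35),li_t=(252,35),ro_t=(572,31),ri_t=(549,31),bl=(259,262),br=(543,258),bl_o=(249,262),bl_i=(268,262),br_i=(533,258),br_o=(553,258)).items()}
for k in P: print(k,P[k].round(4))
d=P['bl']-P['br']; print(np.degrees(np.arctan2(d[1],d[0]))-90,np.linalg.norm(d))
im=cv2.imread('pics/w1b.png')
a=cv2.resize(im[190:330,215:335],None,fx=3.2,fy=3.2,interpolation=cv2.INTER_CUBIC);b=cv2.resize(im[190:330,485:605],None,fx=3.2,fy=3.2,interpolation=cv2.INTER_CUBIC)
cv2.imwrite('pics/c1.png',np.hstack([a,b]))
m=(P['bl']+P['br'])/2
for n in('bl','br'): print(rel(o,np.r_[P[n][:2],.15],-2.6))
E
```

```text
lo_t [ 0.6905 -0.0544  0.1   ]
li_t [ 0.6895 -0.0685  0.1   ]
ro_t [ 0.6827 -0.2716  0.1   ]
ri_t [ 0.6831 -0.2569  0.1   ]
bl [ 0.5425 -0.0558  0.1   ]
br [ 0.5359 -0.2571  0.1   ]
bl_o [ 0.5429 -0.0487  0.1   ]
bl_i [ 0.5422 -0.0623  0.1   ]
br_i [ 0.5363 -0.25    0.1   ]
br_o [ 0.5356 -0.2643  0.1   ]
-1.8666995124261945 0.2013963434961317
(array([ 0.0042, -0.0979,  0.0993]), array([-0.0002,  0.0002, -0.0022]))
(array([0.0072, 0.1034, 0.0993]), array([-0.0002,  0.0002, -0.0022]))
```

View pics/c1.png

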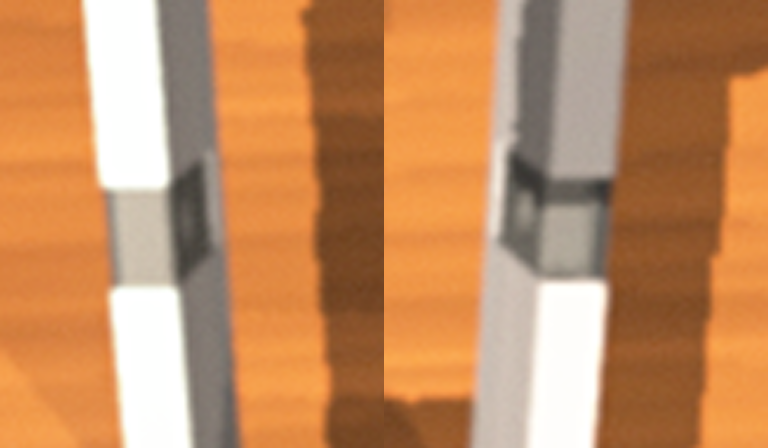

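The crop shows both sockets. The left block is nearly flush and the right one is sunk a little. I'll touch the block tops with the shut fingers to get their heights.

Emit:
carry_out(rows=[[0.001,-0.05,0.03,0,0,0],[0.002,-0.0985,0.06,0,0,-0.003],[0.0023,-0.0985,0.1,0,0,-0.006],[0.0023,-0.0985,0.13,0,0,-0.006],[0.0023,-0.0985,0.139,0,0,-0.006],[0.0023,-0.0985,0.141,0,0,-0.006],[0.0023,-0.0985,0.143,0,0,-0.006],[0.0023,-0.0985,0.145,0,0,-0.006]])

```text
clock: 3.2
tool_pos: [0.5416, -0.0556, 0.1053]
orientation: [-180.0, -0.1, -2.4]
force: [-0.4, 0.1, -0.2]
opening: 0.0003
gripper_force: 0.0
```

Emit:
carry_out(rows=[[0,0,0.0005,0,0,0],[0,0,0.001,0,0,0],[0,0,0.0015,0,0,0],[0,0,0.002,0,0,0]])

```text
clock: 3.7
tool_pos: [0.541, -0.0557, 0.1024]
orientation: [-180.0, -0.0, -2.4]
force: [-0.1, 0.2, -0.2]
opening: 0.0004
gripper_force: 0.0
```

Emit:
carry_out(rows=[[0,0,0.0005,0,0,0],[0,0,0.001,0,0,0],[0,0,0.0015,0,0,0],[0,0,0.002,0,0,0]])

```text
clock: 4.2
tool_pos: [0.5409, -0.0557, 0.1003]
orientation: [180.0, 0.0, -2.4]
force: [-0.5, -1.1, 0.3]
opening: 0.0002
gripper_force: 0.0
```

Emit:
carry_out(rows=[[0,0,0.0005,0,0,0],[0,0,0.001,0,0,0]])

```text
clock: 4.45
tool_pos: [0.5409, -0.0557, 0.0993]
orientation: [180.0, 0.0, -2.4]
force: [-0.1, 0.7, -0.7]
opening: 0.0002
gripper_force: 0.0
```

Emit:
carry_out(rows=[[0,0,0.0005,0,0,0],[0,0,0.001,0,0,0],[0,0,0.0015,0,0,0]])

```text
clock: 4.82
tool_pos: [0.5409, -0.0557, 0.0978]
orientation: [180.0, -0.0, -2.4]
force: [0.3, -0.6, -1.1]
opening: 0.0004
gripper_force: 0.0
```

Emit:
carry_out(rows=[[0,0,0.0005,0,0,0],[0,0,0.001,0,0,0]])

```text
clock: 5.08
tool_pos: [0.5409, -0.0557, 0.0968]
orientation: [180.0, 0.0, -2.4]
force: [0.0, -0.4, 0.1]
opening: 0.0005
gripper_force: 0.0
```

Emit:
carry_out(rows=[[0,0,0.0005,0,0,0],[0,0,0.001,0,0,0],[0,0,0.0015,0,0,0]])

```text
clock: 5.45
tool_pos: [0.5409, -0.0557, 0.0953]
orientation: [-180.0, 0.0, -2.4]
force: [0.3, 0.5, -0.0]
opening: 0.0003
gripper_force: 0.0
```

Emit:
carry_out(rows=[[0,0,0.0005,0,0,0],[0,0,0.001,0,0,0],[0,0,0.0015,0,0,0]])

```text
clock: 5.82
tool_pos: [0.5409, -0.0557, 0.0938]
orientation: [180.0, -0.0, -2.4]
force: [0.8, -0.6, -0.2]
opening: 0.0004
gripper_force: 0.0
```

Emit:
carry_out(rows=[[0,0,0.0005,0,0,0],[0,0,0.001,0,0,0],[0,0,0.0015,0,0,0]])

```text
clock: 6.2
tool_pos: [0.5409, -0.0557, 0.0923]
orientation: [-180.0, -0.0, -2.4]
force: [0.5, 0.2, 0.0]
opening: 0.0009
gripper_force: 0.0
```

```bash
python3 - <<'E'
from h import *
w=snap('wrist','w2.png');s=snap('scene','s2.png')
a=cv2.resize(w[60:384,150:450],(480,518)); b=cv2.resize(s[130:260,120:260],None,fx=2.2,fy=3.98)[:518]
b=cv2.resize(s[140:250,130:240],(310,310)); b=cv2.copyMakeBorder(b,0,518-310,0,0,0)
cv2.imwrite('pics/c2.png',np.hstack([a,b])[:,:,::-1])
E
```

```text
(no output)
```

View pics/c2.png

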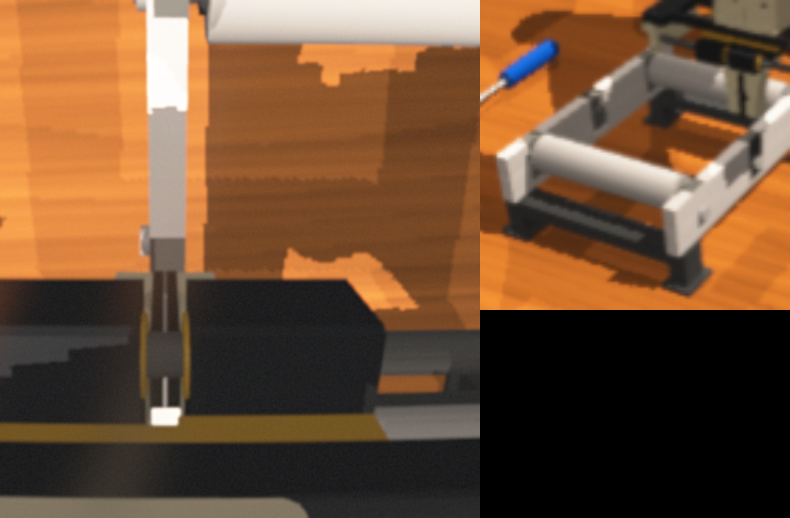

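The wrist view shows the left block at crop (167,255), just in front of the finger tips. I'll check numerically where the TCP projects.

```bash
python3 - <<'E'
from h import *
o=telemetry.get_obs(); T=o['tool_pos']; 
for P in (T,T+[0,0,.02],[.541,-.0555,.1],[.541,-.0555,.09],[.69,-.062,.1],[.5635,-.05,.1],[.5635,-.05,.08]):
  P=np.array(P)
  u=proj(cam('scene'),P); w=proj(cam('wrist',o),P)
  print(P.round(3),'scenecrop',((u-[130,140])*2.818+[480,0]).round(),'wristcrop',((w-[150,60])*1.6).round(), w.round())
s=cv2.imread('pics/s2.png'); cv2.imwrite('pics/c3.png',cv2.resize(s[110:240,170:300],(780,600),interpolation=cv2.INTER_CUBIC))
print(o)
E
```

```text
[ 0.541 -0.056  0.092] scenecrop [747. 143.] wristcrop [168. 259.] [255. 222.]
[ 0.541 -0.056  0.112] scenecrop [746. 127.] wristcrop [168. 280.] [255. 235.]
[ 0.541 -0.056  0.1  ] scenecrop [747. 137.] wristcrop [168. 267.] [255. 227.]
[ 0.541 -0.056  0.09 ] scenecrop [747. 145.] wristcrop [167. 257.] [255. 221.]
[ 0.69  -0.062  0.1  ] scenecrop [666. 210.] wristcrop [ 169. -163.] [256. -42.]
[ 0.564 -0.05   0.1  ] scenecrop [741. 149.] wristcrop [151. 213.] [244. 193.]
[ 0.564 -0.05   0.08 ] scenecrop [742. 165.] wristcrop [152. 199.] [245. 184.]
{'clock': 6.3, 'joint_pos': array([ 1.47793050e+01,  1.31742335e+01, -2.35211382e+01, -2.73010903e-03,
       -5.33089966e+01,  7.28283362e+01]), 'qvel': array([ 0.00311799, -0.18643905,  0.01539509,  0.01863204,  0.08906122,
        0.0430082 ]), 'tau': array([ 3.64943786e-03, -4.38493538e+01,  2.50816029e+01,  5.89271352e+00,
        1.00744665e-01,  2.09888861e-05]), 'tool_pos': array([ 0.54089101, -0.05564572,  0.09228947]), 'orientation': array([-1.79999198e+02,  4.81995554e-03, -2.39399013e+00]), 'force': array([ 0.33760476,  0.03146328, -0.8168663 ]), 'moment': array([-0.00155381,  0.00220817,  0.0142928 ]), 'gripper_force': 0.0, 'opening': 0.0003773605284436612}
```

View pics/c3.png

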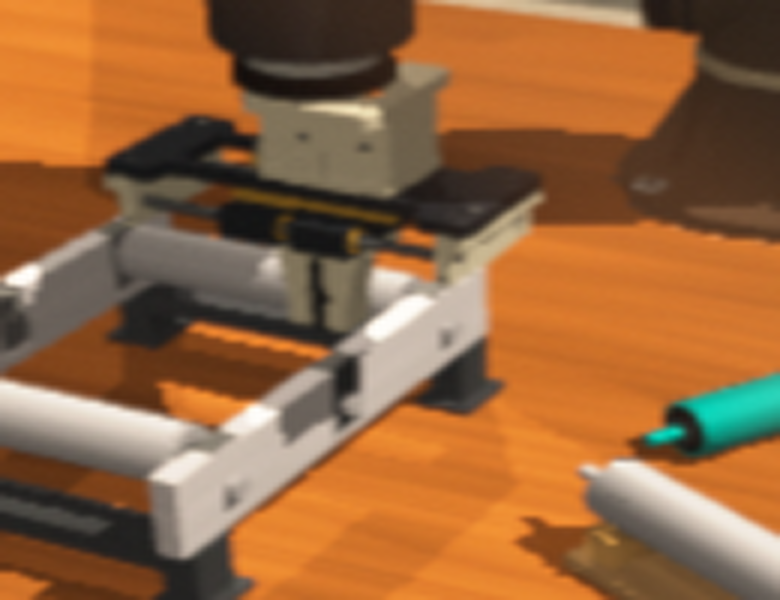

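The scene picture shows the shut fingertips still about 30 mm above the block, so the drawn fingers end well behind the nominal TCP. I'll lower in stages to find the real contact.

Emit:
carry_out(rows=[[0,0,0.003,0,0,0],[0,0,0.006,0,0,0],[0,0,0.009,0,0,0],[0,0,0.012,0,0,0],[0,0,0.013,0,0,0]])

```text
clock: 6.92
tool_pos: [0.5408, -0.0557, 0.0791]
orientation: [180.0, 0.0, -2.4]
force: [-0.4, -0.1, 0.0]
opening: 0.0002
gripper_force: 0.0
```

```bash
python3 - <<'E'
from h import *
o=telemetry.get_obs(); print(o['force'],o['tool_pos'],o['clock'])
s=snap('scene','s4.png');w=snap('wrist','w4.png');t=snap('top','t4.png')
a=cv2.resize(s[120:220,180:280],(400,500),interpolation=cv2.INTER_CUBIC);b=cv2.resize(w[150:300,180:330],(400,500),interpolation=cv2.INTER_CUBIC)
cv2.imwrite('pics/c4.png',np.hstack([a,b])[:,:,::-1])
E
```

```text
[-0.36076357 -0.06282168  0.03647477] [ 0.54076897 -0.05570324  0.07905983] 6.925
```

View pics/c4.png

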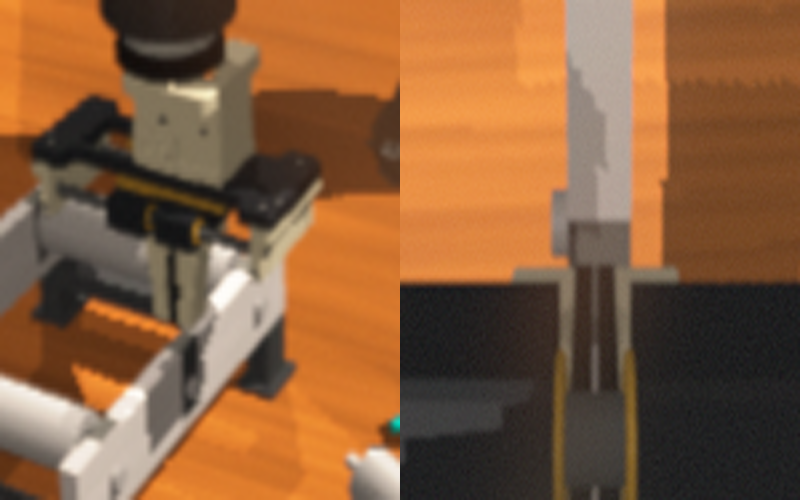

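The right half shows the block just ahead of the fingertips and nearly hidden by them. On the left, the tips are still just above the slot. I'll continue in small steps.

Emit:
carry_out(rows=[[0,0,0.0007,0,0,0],[0,0,0.0014,0,0,0],[0,0,0.002,0,0,0],[0,0,0.0027,0,0,0],[0,0,0.0033,0,0,0],[0,0,0.004,0,0,0]])

```text
clock: 7.82
tool_pos: [0.5409, -0.0557, 0.0754]
orientation: [180.0, -0.0, -2.4]
force: [-1.0, 0.5, -1.0]
opening: 0.0004
gripper_force: 0.0
```

Emit:
carry_out(rows=[[0,0,0.001,0,0,0],[0,0,0.002,0,0,0],[0,0,0.0025,0,0,0],[0,0,0.003,0,0,0]])

```text
clock: 8.32
tool_pos: [0.5409, -0.0557, 0.0723]
orientation: [180.0, 0.0, -2.4]
force: [-0.3, 0.1, -0.5]
opening: 0.0007
gripper_force: 0.0
```

Emit:
carry_out(rows=[[0,0,0.001,0,0,0],[0,0,0.002,0,0,0],[0,0,0.0025,0,0,0],[0,0,0.003,0,0,0]])

```text
clock: 8.82
tool_pos: [0.5409, -0.0557, 0.0693]
orientation: [180.0, -0.0, -2.4]
force: [-0.3, -0.1, 0.1]
opening: 0.0003
gripper_force: 0.0
```

Emit:
carry_out(rows=[[0,0,0.0007,0,0,0],[0,0,0.0014,0,0,0],[0,0,0.002,0,0,0]])

```text
clock: 9.2
tool_pos: [0.5409, -0.0557, 0.0673]
orientation: [180.0, 0.0, -2.4]
force: [0.1, 0.7, -0.4]
opening: 0.0005
gripper_force: 0.0
```

Emit:
carry_out(rows=[[0,0,0.0007,0,0,0],[0,0,0.0014,0,0,0],[0,0,0.002,0,0,0]])

```text
clock: 9.57
tool_pos: [0.5409, -0.0557, 0.0653]
orientation: [180.0, 0.0, -2.4]
force: [0.9, -1.2, -0.9]
opening: 0.0002
gripper_force: 0.0
```

Emit:
carry_out(rows=[[0,0,0.0007,0,0,0],[0,0,0.0014,0,0,0],[0,0,0.002,0,0,0]])

```text
clock: 9.95
tool_pos: [0.541, -0.0557, 0.0636]
orientation: [180.0, -0.0, -2.4]
force: [-2.8, 1.8, 6.0]
opening: 0.0004
gripper_force: 3.3
```

```bash
python3 - <<'E'
from h import *
o=telemetry.get_obs(); print(o['force'],o['tool_pos'],o['clock'])
s=snap('scene','s5.png');w=snap('wrist','w5.png')
a=cv2.resize(s[140:220,190:270],(560,560),interpolation=cv2.INTER_CUBIC)
b=cv2.resize(w[190:260,220:250+40],(240,560),interpolation=cv2.INTER_CUBIC)
cv2.imwrite('pics/c5.png',np.hstack([a,b])[:,:,::-1])
E
```

```text
[-2.80570802  1.78764744  5.99177716] [ 0.54098324 -0.0556881   0.06361784] 9.95
```

View pics/c5.png

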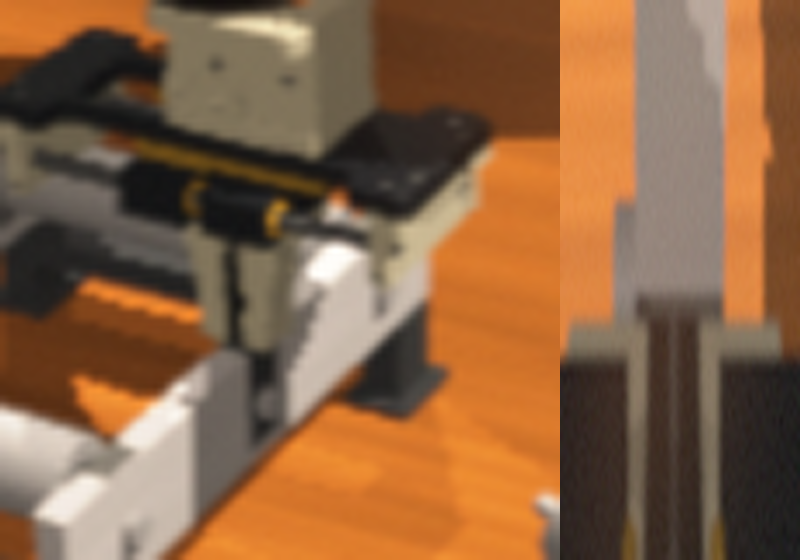

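Contact came at reported z 0.0636, with the fingers on the left block, so the real tips are about 36 mm behind the reported TCP. The wrist image row of the tips agrees. Next I'll touch the rail top beside it as a reference.

Emit:
carry_out(rows=[[0,0,-0.004,0,0,0],[0,0,-0.009,0,0,0],[0.013,0,-0.01,0,0,0],[0.026,0,-0.01,0,0,0],[0.026,0,-0.008,0,0,0],[0.026,0,-0.006,0,0,0],[0.026,0,-0.005,0,0,0],[0.026,0,-0.004,0,0,0]])

```text
clock: 11.05
tool_pos: [0.5667, -0.0567, 0.0673]
orientation: [-180.0, 0.0, -2.4]
force: [-0.6, 0.2, 0.3]
opening: 0.0002
gripper_force: 0.0
```

Emit:
carry_out(rows=[[0,0,0.0007,0,0,0],[0,0,0.0014,0,0,0],[0,0,0.002,0,0,0]])

```text
clock: 11.42
tool_pos: [0.5669, -0.0568, 0.0654]
orientation: [-180.0, -0.0, -2.4]
force: [-0.0, -0.3, 0.4]
opening: 0.0003
gripper_force: 0.0
```

Emit:
carry_out(rows=[[0,0,0.0005,0,0,0],[0,0,0.001,0,0,0]])

```text
clock: 11.68
tool_pos: [0.5669, -0.0567, 0.0644]
orientation: [-180.0, -0.0, -2.4]
force: [-0.9, 0.8, -0.0]
opening: 0.0002
gripper_force: 0.0
```

Emit:
carry_out(rows=[[0,0,0.0005,0,0,0],[0,0,0.001,0,0,0]])

```text
clock: 11.92
tool_pos: [0.5669, -0.0568, 0.0633]
orientation: [180.0, 0.0, -2.4]
force: [0.4, 0.4, -0.5]
opening: 0.0004
gripper_force: 0.0
```

Emit:
carry_out(rows=[[0,0,0.0005,0,0,0],[0,0,0.001,0,0,0]])

```text
clock: 12.18
tool_pos: [0.5669, -0.0568, 0.0631]
orientation: [180.0, -0.0, -2.4]
force: [-3.4, 1.3, 9.6]
opening: 0.0005
gripper_force: 5.1
```

Emit:
carry_out(rows=[[0,0,0.0005,0,0,0],[0,0,0.001,0,0,0]])

```text
clock: 12.42
tool_pos: [0.567, -0.0568, 0.063]
orientation: [180.0, -0.0, -2.4]
force: [-7.4, 2.4, 18.4]
opening: 0.0006
gripper_force: 9.0
```

Emit:
carry_out(rows=[[0,0,-0.005,0,0,0],[-0.005,0.04,-0.02,0,0,0],[-0.013,0.1,-0.02,0,0,0],[-0.02,0.16,-0.02,0,0,0],[-0.026,0.202,-0.02,0,0,0],[-0.026,0.202,-0.013,0,0,0],[-0.026,0.202,-0.008,0,0,0],[-0.026,0.202,-0.0055,0,0,0]])

```text
clock: 13.42
tool_pos: [0.5325, -0.2566, 0.0664]
orientation: [-180.0, 0.0, -2.3]
force: [-0.0, 0.4, 0.3]
opening: 0.0006
gripper_force: 0.0
```

Emit:
carry_out(rows=[[0,0,0.0007,0,0,0],[0,0,0.0014,0,0,0],[0,0,0.002,0,0,0]])

```text
clock: 13.8
tool_pos: [0.5328, -0.2572, 0.065]
orientation: [180.0, -0.0, -2.4]
force: [-0.5, 0.0, 0.4]
opening: 0.0007
gripper_force: 0.0
```

Emit:
carry_out(rows=[[0,0,0.0005,0,0,0],[0,0,0.001,0,0,0],[0,0,0.0015,0,0,0]])

```text
clock: 14.18
tool_pos: [0.5325, -0.2575, 0.0634]
orientation: [-180.0, -0.0, -2.4]
force: [-0.5, 0.5, -0.8]
opening: 0.0003
gripper_force: 0.0
```

Emit:
carry_out(rows=[[0,0,0.0005,0,0,0],[0,0,0.001,0,0,0],[0,0,0.0012,0,0,0]])

```text
clock: 14.55
tool_pos: [0.5326, -0.2576, 0.0627]
orientation: [180.0, -0.0, -2.4]
force: [-0.4, 0.9, 6.6]
opening: 0.0003
gripper_force: 3.1
```

Emit:
carry_out(rows=[[0,0,0.0005,0,0,0],[0,0,0.001,0,0,0],[0,0,0.0012,0,0,0]])

```text
clock: 14.92
tool_pos: [0.5327, -0.2577, 0.0625]
orientation: [180.0, -0.0, -2.4]
force: [-4.4, 3.1, 12.5]
opening: 0.0003
gripper_force: 6.6
```

```bash
python3 - <<'E'
from h import *
w=snap('wrist','w6.png'); w5=cv2.imread('pics/w5.png')[:,:,::-1]; w1=cv2.imread('pics/w1.png')[:,:,::-1]
for n,im in(('L',w5),('R',w)):
  for c in (247,250,253,257,261): print(n,c,im[208:234,c].mean(1).astype(int))
  print('row224',im[224,238:272].mean(1).astype(int))
print('w1 L'); 
for c in (165,168,171): print(c,w1[150:186,c].mean(1).astype(int))
print('w1 R')
for c in (340,344,347,350): print(c,w1[150:186,c].mean(1).astype(int))
E
```

```text
L 247 [137 136 138 135 136 135 136 136 140 137 135 136 135 134 136 135 136 130
 119  94  80  70  56  53  54  52]
L 250 [135 134 137 135 138 137 135 134 137 134 137 133 138 134 136 136 136 132
 120  96  80  68  59  52  46  53]
L 253 [137 138 138 137 136 134 135 135 135 136 134 136 133 135 135 135 132 133
 118  95  85  78  72  72  69  70]
L 257 [135 136 136 136 135 136 134 135 133 135 136 133 135 134 135 137 135 131
 117  94  80  70  57  46  51  52]
L 261 [138 137 134 135 134 133 136 136 135 133 134 135 135 134 134 134 134 131
 119  94  84  86  96 105 109 105]
row224 [133 133 135 138 134 138 134 136 135 136 134 136 136 134 136 132 135 135
 135 135 135 134 135 134 135 135 134 133 137 140 143 144 143 141]
R 247 [150 150 150 150 149 151 150 150 149 150 146 150 149 150 148 149 149 147
 137 117 100  81  67  63  63  61]
R 250 [152 151 150 151 151 149 150 149 150 151 148 149 150 149 148 147 149 147
 136 117  96  78  65  60  61  62]
R 253 [149 148 152 150 150 149 152 149 150 147 150 150 148 147 149 149 149 147
 138 118  98  90  83  82  82  80]
R 257 [149 150 149 149 149 152 149 150 151 149 150
[... 688 characters left out ...]
7 129 134 138 146
 147 150 154 157 160 161 158 162 170 174 195 239 255 255 255 255 255 255]
w1 R
340 [107 105 107 103  92  75  60  56  56  62  78  88 100 112 119 120 110 111
 107 105 107 107 108 107 111 127 152 180 194 199 201 201 202 204 205 210]
344 [150 149 154 152 156 161 148 123  99  94  93  98 123 156 168 166 165 166
 168 167 168 167 165 162 155 147 136 173 239 253 253 253 252 252 252 252]
347 [171 169 169 169 170 170 157 127  96  92  92  96 122 154 166 165 166 165
 164 167 167 166 168 165 162 149 138 173 237 253 253 252 252 252 252 252]
350 [169 169 168 170 171 167 157 123  92  84  87  94 117 148 157 159 158 157
 158 158 156 159 156 154 147 139 147 183 239 253 253 252 252 252 252 252]
```

Emit:
carry_out(rows=[[0,0,-0.006,0,0,0],[0,0,-0.017,0,0,0],[0,0,-0.018,0,0,0]])

```text
clock: 15.35
tool_pos: [0.5332, -0.2577, 0.08]
orientation: [180.0, -0.1, -2.4]
force: [0.1, -0.0, 0.1]
opening: 0.0005
gripper_force: 0.0
```

```bash
python3 - <<'E'
from h import *
o=telemetry.get_obs();print(o['tool_pos'])
w=snap('wrist','w7.png'); w4=cv2.imread('pics/w4.png')[:,:,::-1]
for n,im in(('L',w4),('R',w)):
  for c in (247,250,254,258,261): print(n,c,im[204:234,c].mean(1).astype(int))
C=cam('wrist',o)
for v in range(208,230,2): print(v,onz(C,(254,v),.1)[:2].round(4),end=' ')
a=cv2.resize(w[160:235,190:290],(400,300),interpolation=cv2.INTER_CUBIC);b=cv2.resize(w4[160:235,200:300],(400,300),interpolation=cv2.INTER_CUBIC)
w1=cv2.imread('pics/w1.png')[:,:,::-1];e=cv2.resize(w1[145:190,315:375],(400,300),interpolation=cv2.INTER_CUBIC);f=cv2.resize(w1[145:190,140:200],(400,300),interpolation=cv2.INTER_CUBIC)
cv2.imwrite('pics/c7.png',np.vstack([np.hstack([b,a]),np.hstack([f,e])])[:,:,::-1])
E
```

```text
[ 0.53324292 -0.25766726  0.08001133]
L 247 [134 134 136 137 135 139 136 135 135 136 135 125 103  90  87  90  95  93
  98  97  97  98  98  95  88  76  56  49  52  49]
L 250 [137 136 137 136 136 136 134 134 137 135 134 123 104  89  86  90  98  97
  98  99  97  99 100  97  92  75  57  51  50  51]
L 254 [158 156 157 156 156 157 156 158 156 158 155 141 118  95  86  87  89  91
  98  96  98 100 100  99  94  83  72  64  66  62]
L 258 [167 166 164 164 165 165 162 164 164 167 164 149 127 104  98  98  98  98
  99 100 100  96 100  98  93  72  58  49  49  47]
L 261 [166 164 166 163 166 165 165 164 164 167 163 149 125 104  98  98  99 100
  98  99  97 100  96  98  98  97 103 107 107 106]
R 247 [152 152 153 154 153 148 152 151 151 151 150 146 134 122 115 115 117 118
 118 115 115 115 120 119 114  95  73  66  62  58]
R 250 [151 150 150 153 149 149 148 148 151 149 149 146 133 116 110 111 112 109
 112 111 109 112 111 110 105  87  69  59  58  59]
R 254 [182 182 180 182 183 178 183 181 182 180 180 173 150 122 113 110 112 110
 113 109 110 111 110 111 106  94  80  75  74  70]
R 258 [183 182 182 183 180 183 183 181 182 183 180 173 151 124 110 112 111 111
 112 111 112 110 112 111 102  87  68  57  57  57]
R 261 [182 184 183 182 182 183 182 182 180 181 180 171 146 118 106 108 110 108
 108 109 108 105 107 107 105 106 114 116 122 118]
208 [ 0.5502 -0.2577] 210 [ 0.5489 -0.2576] 212 [ 0.5477 -0.2576] 214 [ 0.5465 -0.2575] 216 [ 0.5452 -0.2575] 218 [ 0.5439 -0.2574] 220 [ 0.5427 -0.2574] 222 [ 0.5414 -0.2573] 224 [ 0.5401 -0.2573] 226 [ 0.5389 -0.2572] 228 [ 0.5376 -0.2572]
```

View pics/c7.png

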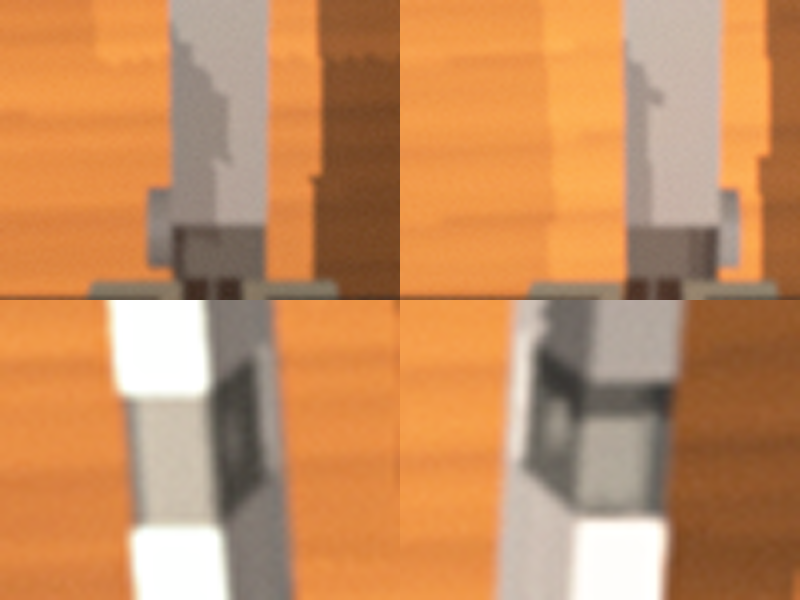

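The top row shows both slots centred under the shut fingers, with the slot front edge at tool x of about +11.7 mm. The bottom row shows both blocks about flush. The dark band on the right block is the arm's shadow. The sockets are therefore at about 85.5 mm (left) and 84.6 mm (right). Next is the roller.

```bash
cat >> h.py <<'E'
OFF=0.0558
def relG(o,G,Rt):
    "move so that grasp point (OFF behind reported TCP) is at G with rotation Rt"
    return rel(o,np.array(G)+Rt@[0,0,OFF],Rt=Rt)
def down(yaw,tilt=0):
    return R.from_euler('z',yaw,degrees=True).as_matrix()@R.from_euler('x',180,degrees=True).as_matrix()@R.from_euler('y',tilt,degrees=True).as_matrix()
def rollmask(im,box):
    u0,v0,u1,v1=box; h=cv2.cvtColor(im,cv2.COLOR_RGB2HSV); m=((h[...,1]<60)&(h[...,2]>90)).astype(np.uint8)
    k=np.zeros_like(m);k[v0:v1,u0:u1]=m[v0:v1,u0:u1]
    c=max(cv2.findContours(k,cv2.RETR_EXTERNAL,cv2.CHAIN_APPROX_NONE)[0],key=cv2.contourArea); return c
E
python3 - <<'E'
from h import *
im=cv2.imread('pics/t0.png')[:,:,::-1].copy(); c=rollmask(im,(160,150,245,215)); r=cv2.minAreaRect(c); print(r,cv2.contourArea(c))
C=cam('top'); b=cv2.boxPoints(r); 
P=np.array([onz(C,p,.05) for p in b]); print(P.round(4)); print(P.mean(0).round(4))
g=P.mean(0); o=telemetry.get_obs(); print(o['tool_pos'])
for i in (0,1): d=P[i+1]-P[i]; print(np.linalg.norm(d),np.degrees(np.arctan2(d[1],d[0])))
print(relG(o,[g[0],g[1],.2],down(-113.5)))
E
```

```text
((198.85195922851562, 182.78736877441406), (58.59150695800781, 10.479124069213867), 27.255327224731445) 480.0
[[0.6027 0.2622 0.05  ]
 [0.6346 0.2463 0.05  ]
 [0.5402 0.0697 0.05  ]
 [0.5087 0.0861 0.05  ]]
[0.5716 0.1661 0.05  ]
[ 0.53293465 -0.25756752  0.07959549]
0.0357103395857811 -26.51975629107489
0.20025074235183624 -118.14474431907837
(array([ 0.0209, -0.4249, -0.0646]), array([-1.0000e-03, -9.0000e-04,  1.9391e+00]))
```

Emit:
carry_out(rows=[[0,0,-0.05,0,0,0],[0.003,-0.05,-0.065,0,0,0.18],[0.006,-0.11,-0.065,0,0,0.36],[0.01,-0.17,-0.065,0,0,0.54],[0.013,-0.23,-0.065,0,0,0.72],[0.017,-0.29,-0.065,0,0,0.9],[0.021,-0.35,-0.065,0,0,1.08],[0.026,-0.41,-0.065,0,0,1.26]], grip=1)

```text
clock: 16.4
tool_pos: [0.5741, 0.1424, 0.1439]
orientation: [180.0, 0.0, -73.2]
force: [1.5, -1.3, 0.2]
opening: 0.075
gripper_force: 0.0
```

```bash
python3 - <<'E'
from h import *
o=telemetry.get_obs(); print(o['tool_pos'],o['orientation'],o['joint_pos'])
print(relG(o,[.575,.168,.2],down(-117)))
E
```

```text
[0.57413737 0.14235443 0.14388514] [ 1.79998321e+02  3.58362103e-03 -7.32032072e+01] [ 3.28425004e+01  1.46740758e+01 -1.38860291e+01 -4.44947105e-03
 -6.14405182e+01 -1.60435804e+01]
(array([-0.0243, -0.0082, -0.0003]), array([1.000e-04, 0.000e+00, 7.644e-01]))
```

Emit:
carry_out(rows=[[-0.005,-0.002,0,0,0,0.18],[-0.012,-0.004,0,0,0,0.36],[-0.02,-0.006,0,0,0,0.54],[-0.024,-0.008,0,0,0,0.7],[-0.024,-0.008,0,0,0,0.764],[-0.024,-0.008,0,0,0,0.764],[-0.024,-0.008,0,0,0,0.764]])

```text
clock: 17.27
tool_pos: [0.5748, 0.1656, 0.1437]
orientation: [180.0, -0.0, -116.6]
force: [-0.6, 0.3, 0.1]
opening: 0.0877
gripper_force: 0.0
```

```bash
python3 - <<'E'
from h import *
o=telemetry.get_obs(); print(o['tool_pos'],o['orientation'])
im=snap('wrist','w8.png'); t=snap('top','t8.png'); C=cam('wrist',o)
print('proj axis', proj(C,[.575,.168,.042]))
h=cv2.cvtColor(im,cv2.COLOR_RGB2HSV); m=((h[...,1]<45)&(h[...,2]>70)).astype(np.uint8)
for c in sorted(cv2.findContours(m,cv2.RETR_EXTERNAL,cv2.CHAIN_APPROX_NONE)[0],key=cv2.contourArea)[::-1][:6]:
    print(cv2.contourArea(c),cv2.boundingRect(c),cv2.minAreaRect(c))
for r in range(0,300,12):
    row=m[r]; e=np.flatnonzero(np.diff(np.r_[0,row,0])); print(r,e.reshape(-1,2).tolist())
E
```

```text
[0.57481904 0.16560969 0.14373079] [ 1.79985953e+02 -1.74199059e-02 -1.16553326e+02]
proj axis [254.13775768 181.37391025]
6663.5 (234, 91, 44, 178) ((254.82217407226562, 179.41526794433594), (42.219181060791016, 176.8459930419922), 0.8550973534584045)
551.5 (0, 0, 51, 18) ((25.0, 8.5), (17.0, 50.0), 90.0)
194.5 (252, 65, 10, 24) ((256.5, 76.5), (23.0, 9.0), 90.0)
0.0 (372, 59, 1, 1) ((372.0, 59.0), (0.0, 0.0), 0.0)
0.0 (380, 60, 1, 1) ((380.0, 60.0), (0.0, 0.0), 0.0)
0.0 (418, 65, 1, 1) ((418.0, 65.0), (0.0, 0.0), 0.0)
0 [[0, 51]]
12 [[1, 32]]
24 []
36 []
48 []
60 [[380, 381]]
72 [[253, 262]]
84 [[252, 261]]
96 [[235, 278]]
108 [[235, 278]]
120 [[235, 277]]
132 [[235, 276]]
144 [[235, 276]]
156 [[235, 275]]
168 [[234, 274]]
180 [[235, 274]]
192 [[235, 273]]
204 [[234, 273]]
216 [[235, 272]]
228 [[235, 272]]
240 [[235, 271]]
252 [[235, 271]]
264 [[238, 270]]
276 [[270, 271]]
288 []
```

```bash
python3 - <<'E'
from h import *
o=telemetry.get_obs(); C=cam('wrist',o)
a=onz(C,(256.6,90.7),.062); b=onz(C,(253,265.5),.062); p=onz(C,(256.6,64.8),.045)
print(a,b,np.linalg.norm(a-b),p)
a2=onz(C,(256.3,108),.042);b2=onz(C,(253.2,240),.042); d=a2-b2; print(np.degrees(np.arctan2(d[1],d[0])))
mid=(a+b)/2; print(mid, np.linalg.norm(p[:2]-mid[:2]))
d=p-mid; print(np.degrees(np.arctan2(d[1],d[0])))
# fingers centre: image col of TCP-axis
T=toolT(o)
print(proj(C,(T@[0,0,-.055,1])[:3]),proj(C,(T@[0,0,.1,1])[:3]))
print(relG(o,[mid[0],mid[1],.045],down(-117.5)))
E
```

```text
[0.53612846 0.09426104 0.062     ] [0.61180215 0.2389985  0.062     ] 0.1633261808193709 [0.52617447 0.07464046 0.045     ]
-117.77074804384237
[0.57396531 0.16662977 0.062     ] 0.1036629000218202
-117.45305103170494
[253.59608142 258.48602984] [253.22717575 179.56079133]
(array([-0.0005,  0.0013,  0.1547]), array([ 0.0001, -0.0001,  0.0159]))
```

```bash
python3 - <<'E'
from h import *
im=cv2.imread('pics/w8.png')[:,:,::-1].astype(int)
print('row150',[tuple(x) for x in im[150,226:284:1].tolist()])
print('col256',[(r,tuple(im[r,256].tolist())) for r in range(56,100,2)])
print('col250',[(r,tuple(im[r,250].tolist())) for r in range(250,300,2)])
E
```

```text
row150 [(101, 79, 51), (100, 77, 51), (101, 78, 52), (95, 72, 47), (101, 75, 51), (99, 73, 45), (100, 78, 48), (96, 77, 60), (86, 77, 67), (93, 86, 79), (103, 96, 92), (108, 102, 97), (123, 113, 109), (131, 122, 115), (138, 131, 123), (145, 138, 131), (153, 143, 135), (158, 148, 140), (164, 152, 144), (175, 163, 153), (176, 165, 156), (178, 166, 154), (181, 171, 160), (185, 171, 162), (187, 176, 165), (192, 179, 168), (195, 183, 173), (205, 192, 182), (211, 198, 187), (219, 203, 192), (219, 205, 193), (219, 206, 192), (218, 205, 192), (219, 207, 194), (220, 208, 194), (219, 206, 193), (218, 203, 191), (215, 200, 188), (212, 198, 186), (211, 198, 185), (207, 194, 181), (207, 193, 181), (205, 191, 178), (201, 187, 175), (199, 184, 173), (195, 182, 170), (190, 175, 165), (181, 168, 158), (177, 164, 156), (178, 157, 139), (216, 170, 130), (236, 186, 124), (241, 195, 125), (239, 193, 124), (240, 193, 125), (240, 193, 126), (240, 194, 126), (239, 195, 126)]
col256 [(56, (193, 111, 50)), (58, (203, 118, 55)), (60, (208, 120, 54)), (62, (199, 119, 66)), (64, (128, 110, 100)), (66, (120, 113,
[... 231 characters left out ...]
109)), (88, (88, 82, 79)), (90, (52, 50, 48)), (92, (104, 99, 94)), (94, (119, 113, 107)), (96, (117, 112, 104)), (98, (120, 112, 107))]
col250 [(250, (210, 194, 182)), (252, (211, 195, 180)), (254, (213, 197, 182)), (256, (213, 196, 183)), (258, (214, 197, 185)), (260, (212, 196, 183)), (262, (213, 196, 182)), (264, (214, 197, 185)), (266, (204, 188, 175)), (268, (110, 97, 89)), (270, (82, 66, 57)), (272, (80, 64, 54)), (274, (84, 70, 59)), (276, (86, 70, 62)), (278, (86, 71, 61)), (280, (87, 72, 63)), (282, (85, 70, 61)), (284, (86, 72, 60)), (286, (85, 70, 61)), (288, (84, 70, 61)), (290, (82, 67, 58)), (292, (78, 63, 54)), (294, (77, 59, 52)), (296, (136, 86, 52)), (298, (171, 104, 55))]
```

```bash
python3 - <<'E'
from h import *
o=telemetry.get_obs(); C=cam('wrist',o)
a=onz(C,(256.6,91),.062); p=onz(C,(256.6,63),.045)
print(a,p,np.linalg.norm((a-p)[:2]))
a2=onz(C,(255.7,108),.047);b2=onz(C,(252.5,255),.047);d=a2-b2; th=np.arctan2(d[1],d[0]);print(np.degrees(th))
u=np.array([np.cos(th),np.sin(th)])
m1=a[:2]-87*u/1000; m2=p[:2]-111*u/1000; print(m1,m2)
# foot of axis line
g=(m1+m2)/2; q=b2[:2]+u*((g-b2[:2])@u); print(g,q)
print(relG(o,[q[0],q[1],.042],down(np.degrees(th))))
E
```

```text
[0.53623555 0.09447687 0.062     ] [0.52551656 0.07331486 0.045     ] 0.02372187587764636
-117.69919947662584
[0.57667573 0.17150668] [0.57711265 0.17159428]
[0.57689419 0.17155048] [0.57700764 0.17149092]
(array([-0.0062,  0.0007,  0.1577]), array([ 0.0001, -0.0001,  0.0194]))
```

Emit:
carry_out(rows=[[-0.006,0.0005,0.03,0,0,0.019],[-0.006,0.0005,0.07,0,0,0.019],[-0.006,0.0005,0.11,0,0,0.019],[-0.006,0.0005,0.14,0,0,0.019],[-0.006,0.0005,0.15,0,0,0.019],[-0.006,0.0005,0.155,0,0,0.019],[-0.006,0.0005,0.157,0,0,0.019],[-0.006,0.0005,0.157,0,0,0.019]])

```text
clock: 18.38
tool_pos: [0.5778, 0.1717, -0.0121]
orientation: [-180.0, 0.1, -117.7]
force: [0.2, 0.0, -0.1]
opening: 0.0877
gripper_force: 0.0
```

Emit:
carry_out(rows=[[0,0,0,0,0,0],[0,0,0,0,0,0],[0,0,0,0,0,0],[0,0,0,0,0,0],[0,0,0,0,0,0],[0,0,0,0,0,0]], grip=-1)

```text
clock: 19.12
tool_pos: [0.5767, 0.1715, -0.0131]
orientation: [180.0, -0.0, -117.7]
force: [-2.9, 1.9, 0.9]
opening: 0.0393
gripper_force: 30.0
```

Gripped at 39 mm opening. Next I'll plan the approach poses with the pin end low by 12°.

```bash
cat >> h.py <<'E'
OFF=0.0551; BC=np.array([.5368,-.158]); BY=2.3
def pose(s,z,al,dx=0):
    "roller middle at bed y=s, bed x=dx, height z (mm), pin end low by al deg -> G, R"
    a=np.radians(BY); e=np.array([np.sin(a),np.cos(a)]); f=np.array([np.cos(a),-np.sin(a)])
    return np.r_[BC+e*s/1000+f*dx/1000,z/1000], down(-90-BY,-al)
def mv(s,z,al,dx=0,o=None):
    o=o or telemetry.get_obs(); G,Rt=pose(s,z,al,dx); return relG(o,G,Rt)
def where(o=None):
    o=o or telemetry.get_obs(); T=toolT(o); G=(T@[0,0,-OFF,1])[:3]; a=np.radians(BY); d=(G[:2]-BC)*1000
    x=T[:3,0]; al=np.degrees(np.arcsin(-x[2])); s=d@[np.sin(a),np.cos(a)]; F=np.array(o['force'])
    print('s %.1f dx %.1f z %.1f tilt %.2f yaw %.2f'%(s,d@[np.cos(a),-np.sin(a)],G[2]*1000,al,np.degrees(np.arctan2(x[1],x[0]))),'Fe %.1f Fx %.1f Fz %.1f'%(F[:2]@[np.sin(a),np.cos(a)],F[:2]@[np.cos(a),-np.sin(a)],F[2]),'clk',o['clock'],'tipz %.1f tip s %.1f stubtip z %.1f s %.1f'%(G[2]*1000-111*np.sin(np.radians(al)),s-111*np.cos(np.radians(al)),G[2]*1000+97*np.sin(np.radians(al)),s+97*np.cos(np.radians(al))))
E
python3 - <<'E'
from h import *
where(); print(mv(19,160,0)); print(mv(19,160,12))
E
```

```text
s 330.8 dx 26.7 z 42.0 tilt -0.01 yaw -117.74 Fe 1.7 Fx -3.0 Fz 0.9 clk 19.125 tipz 42.0 tip s 219.8 stubtip z 42.0 s 427.8
(array([ 0.2931, -0.1098, -0.118 ]), array([ 7.000e-04, -1.000e-04, -4.439e-01]))
(array([ 0.2827, -0.1049, -0.1192]), array([-0.0458, -0.206 , -0.4424]))
```

Emit:
carry_out(rows=[[0,0,-0.01,0,0,0],[0,0,-0.03,0,0,0],[0,0,-0.07,0,0,0],[0,0,-0.12,0,0,0],[0,0,-0.14,0,0,0],[0,0,-0.14,0,0,0],[0,0,-0.14,0,0,0]])

```text
clock: 20.0
tool_pos: [0.576, 0.1708, 0.1255]
orientation: [179.9, -0.1, -117.7]
force: [-0.9, 0.2, -5.4]
opening: 0.0395
gripper_force: 30.0
```

```bash
python3 - <<'E'
from h import *
where(); print(telemetry.get_obs()['opening']); print(mv(19,170,0)); print(mv(19,170,12))
E
```

```text
s 330.2 dx 26.1 z 180.6 tilt -0.10 yaw -117.75 Fe 0.2 Fx -0.9 Fz -5.4 clk 20.0 tipz 180.8 tip s 219.2 stubtip z 180.4 s 427.2
0.03949755595123792
(array([ 0.2921, -0.1102,  0.0109]), array([ 0.002 , -0.0013, -0.4442]))
(array([ 0.2817, -0.1053,  0.0097]), array([-0.0445, -0.2073, -0.4427]))
```

Emit:
carry_out(rows=[[0.04,-0.015,0.0,-0.006,-0.03,-0.06],[0.08,-0.03,0,-0.012,-0.06,-0.12],[0.12,-0.045,0,-0.018,-0.09,-0.18],[0.16,-0.06,0,-0.025,-0.12,-0.25],[0.2,-0.075,0,-0.032,-0.15,-0.32],[0.24,-0.09,0.003,-0.038,-0.18,-0.39],[0.27,-0.101,0.007,-0.0445,-0.207,-0.443],[0.282,-0.105,0.0097,-0.0445,-0.207,-0.443]])

```text
clock: 21.0
tool_pos: [0.5375, -0.1293, 0.115]
orientation: [179.9, 12.0, -92.4]
force: [-0.5, 0.1, -4.3]
opening: 0.0394
gripper_force: 30.0
```

Emit:
carry_out(rows=[[0,0,0,0,0,0],[0,0,0,0,0,0]])

```text
clock: 21.25
tool_pos: [0.5387, -0.1264, 0.1167]
orientation: [-179.9, 12.0, -92.2]
force: [-0.6, 0.9, -4.5]
opening: 0.0391
gripper_force: 30.0
```

```bash
python3 - <<'E'
from h import *
o=telemetry.get_obs(); where(o); print(o['opening']); print(mv(19,107,12,o=o))
im=snap('wrist','w9.png'); C=cam('wrist',o); T=toolT(o)
G=lambda d:(T@[d,0,-.0551,1])[:3]
print('tip proj',proj(C,G(.111)),'tube end top',proj(C,(T@[.087,0,-.0751,1])[:3]))
for c in (248,252,254,256,260): print(c,[tuple(x) for x in im[0:60:3,c].tolist()])
E
```

```text
s 20.1 dx 0.6 z 170.6 tilt 12.03 yaw -92.23 Fe 0.9 Fx -0.6 Fz -4.5 clk 21.25 tipz 147.4 tip s -88.4 stubtip z 190.8 s 115.0
0.03905469126551205
(array([0.0144, 0.0007, 0.0619]), array([-0.0009,  0.0005,  0.0011]))
tip proj [255.69503894   7.73768626] tube end top [255.99216244  66.55444404]
248 [(54, 52, 48), (97, 80, 70), (132, 118, 111), (137, 129, 121), (137, 130, 123), (138, 129, 122), (136, 128, 120), (138, 130, 123), (138, 131, 123), (138, 130, 121), (136, 127, 122), (135, 127, 120), (136, 128, 121), (136, 129, 123), (136, 128, 119), (137, 128, 120), (137, 130, 122), (135, 128, 120), (137, 131, 121), (140, 131, 123)]
252 [(60, 57, 53), (98, 84, 74), (137, 125, 117), (152, 143, 136), (152, 143, 137), (152, 143, 137), (153, 144, 138), (152, 145, 138), (154, 144, 137), (153, 145, 136), (153, 145, 137), (154, 146, 140), (152, 145, 137), (151, 144, 137), (153, 144, 137), (155, 147, 140), (154, 145, 136), (153, 144, 139), (151, 142, 136), (153, 146, 137)]
254 [(61, 59, 54), (96, 80, 71), (140, 130, 121), (157, 148, 142), (157, 148, 141), (157, 149, 142), (159, 149, 143), (159, 150, 1
[... 185 characters left out ...]
 140), (157, 149, 141)]
256 [(63, 61, 56), (97, 83, 73), (134, 121, 114), (159, 148, 141), (158, 149, 141), (158, 150, 142), (158, 151, 140), (159, 147, 141), (158, 148, 140), (157, 149, 140), (159, 148, 141), (156, 147, 138), (157, 148, 140), (157, 148, 139), (159, 149, 140), (157, 148, 139), (157, 148, 138), (157, 147, 139), (158, 149, 141), (158, 148, 142)]
260 [(62, 58, 54), (94, 79, 65), (126, 108, 96), (148, 139, 132), (149, 139, 134), (149, 139, 135), (146, 137, 129), (148, 140, 131), (149, 140, 134), (149, 139, 132), (147, 139, 130), (146, 137, 129), (147, 139, 130), (145, 137, 129), (144, 134, 126), (147, 137, 129), (145, 137, 129), (147, 137, 130), (149, 138, 132), (145, 137, 129)]
```

```bash
python3 - <<'E'
from h import *
im=cv2.imread('pics/w9.png')[:,:,::-1]; 
h=cv2.cvtColor(im.copy(),cv2.COLOR_RGB2HSV)
g=cv2.GaussianBlur(im.copy(),(3,3),0).astype(int)
for r in (2,6,20,40,66,100,130,160,190,220): 
    d=np.abs(np.diff(g[r,180:330],axis=0)).sum(1); i=np.flatnonzero(d>25)+180; print(r,i.tolist(), im[r,[200,220,240,254,270,290,310]].tolist())
o=telemetry.get_obs();C=cam('wrist',o);T=toolT(o)
for x in (-60,0,40,87): print(x,[proj(C,(T@[x/1000,y,-.0551,1])[:3]).round(1).tolist() for y in(-.0205,.0205)])
t=cv2.imread('pics/t8.png')
t=snap('top','t9.png'); s=snap('scene','s9.png')
Ct=cam('top');Cs=cam('scene')
for x in (-97,-87,87,111): P=(T@[x/1000,0,-.0551,1])[:3]; print(x,'top',proj(Ct,P).round(1),'scene',proj(Cs,P).round(1))
E
```

```text
2 [235] [[101, 95, 89], [104, 97, 92], [70, 65, 62], [72, 67, 60], [75, 67, 60], [103, 96, 92], [126, 118, 111]]
6 [263, 264, 265, 266] [[118, 71, 34], [132, 75, 37], [137, 81, 42], [140, 130, 121], [236, 145, 68], [230, 138, 63], [215, 127, 59]]
20 [240, 241, 264, 265, 266, 267] [[115, 66, 29], [134, 81, 40], [129, 85, 57], [158, 152, 142], [233, 142, 66], [229, 139, 65], [215, 127, 60]]
40 [180, 181, 182, 239, 240, 241, 264, 265, 266] [[102, 61, 32], [108, 65, 32], [105, 72, 49], [159, 149, 141], [219, 129, 62], [213, 128, 64], [192, 115, 55]]
66 [196, 197, 198, 276, 277] [[101, 59, 27], [95, 59, 39], [84, 79, 74], [104, 98, 94], [91, 85, 82], [208, 125, 59], [201, 119, 58]]
100 [197, 198, 199, 205, 206, 299, 300] [[134, 78, 38], [121, 114, 109], [135, 127, 121], [153, 147, 137], [154, 144, 135], [134, 125, 120], [224, 134, 62]]
130 [206, 207, 208, 280, 281, 282, 285, 286, 287, 288, 297, 298, 299] [[231, 142, 69], [122, 115, 107], [136, 128, 121], [153, 144, 135], [157, 146, 138], [135, 124, 118], [227, 136, 67]]
160 [207, 208, 296, 297, 298] [[131, 79, 41], [124, 117, 112], [139, 131, 124], [152, 144, 136], [155, 144, 137], [138, 128, 123], [132, 80, 43]]
190 [208, 209, 210, 215, 295, 296, 297] [[132, 79, 41], [121, 114, 108], [136, 126, 122], [153, 143, 136], [157, 145, 138], [136, 126, 119], [132, 79, 39]]
220 [209, 210, 211, 217, 218, 219, 283, 284, 285, 294, 295, 296] [[231, 141, 66], [171, 159, 150], [215, 200, 190], [241, 232, 224], [235, 227, 217], [136, 128, 121], [234, 144, 67]]
-60 [[217.6, 356.2], [291.8, 356.2]]
0 [[213.2, 259.7], [296.7, 259.7]]
40 [[210.0, 180.8], [300.4, 180.9]]
87 [[206.1, 71.1], [305.0, 71.2]]
-97 top [262.1 184.7] scene [227.2 162.2]
-87 top [265.3 184.9] scene [224.2 162.2]
87 top [319.3 187.9] scene [176.4 161. ]
111 top [326.5 188.3] scene [170.3 160.8]
```

Emit:
carry_out(rows=[[0.004,0.0003,0.015,0,0,0.001],[0.007,0.0006,0.03,0,0,0.001],[0.0105,0.0006,0.045,0,0,0.001],[0.0135,0.0006,0.056,0,0,0.001],[0.0145,0.0006,0.062,0,0,0.001],[0.0145,0.0006,0.062,0,0,0.001]])

```text
clock: 22.15
tool_pos: [0.5382, -0.1284, 0.0531]
orientation: [-179.9, 12.0, -92.3]
force: [-0.1, -0.4, -4.4]
opening: 0.0392
gripper_force: 30.0
```

```bash
python3 - <<'E'
from h import *
o=telemetry.get_obs(); where(o); im=snap('wrist','w10.png')
for a in ((13,106.5,12),(9,106,12),(5,105.8,11.5)): print(a,mv(*a,o=o))
g=cv2.GaussianBlur(im.copy(),(3,3),0).astype(int)
for r in (0,3,7,12,20): print(r,im[r,190:330:5].mean(1).astype(int).tolist())
E
```

```text
s 18.1 dx 0.2 z 107.0 tilt 12.03 yaw -92.30 Fe -0.4 Fx -0.1 Fz -4.4 clk 22.15 tipz 83.9 tip s -90.4 stubtip z 127.2 s 113.0
(13, 106.5, 12) (array([ 0.0051,  0.0002, -0.0006]), array([-0.0011,  0.0005, -0.    ]))
(9, 106, 12) (array([ 0.0092,  0.0002, -0.0009]), array([-0.0011,  0.0005, -0.    ]))
(5, 105.8, 11.5) (array([ 0.0136,  0.0002, -0.0016]), array([-0.0011,  0.0093, -0.    ]))
0 [113, 111, 114, 113, 116, 115, 114, 117, 70, 72, 71, 75, 72, 72, 71, 71, 71, 69, 68, 112, 109, 113, 114, 111, 112, 112, 114, 114]
3 [100, 102, 104, 107, 104, 101, 102, 104, 106, 107, 110, 111, 110, 111, 105, 104, 110, 111, 108, 106, 102, 103, 103, 156, 151, 107, 103, 102]
7 [140, 151, 95, 98, 98, 96, 99, 99, 98, 101, 100, 116, 128, 124, 106, 97, 99, 99, 102, 98, 96, 93, 151, 162, 158, 96, 89, 89]
12 [149, 153, 95, 99, 96, 96, 97, 100, 95, 97, 103, 129, 138, 141, 110, 96, 100, 100, 102, 101, 92, 93, 151, 162, 161, 99, 89, 92]
20 [152, 155, 93, 98, 97, 94, 96, 100, 98, 97, 105, 134, 157, 170, 151, 95, 99, 102, 104, 100, 92, 93, 146, 164, 160, 154, 111, 106]
```

```bash
python3 - <<'E'
from h import *
o=telemetry.get_obs(); C=cam('wrist',o); im=cv2.imread('pics/w10.png').mean(2)
def cross(v,lo,th,up):
    for i in range(lo[0],lo[1]):
        if (v[i]-th)*(v[i+1]-th)<=0: return i+(th-v[i])/(v[i+1]-v[i]+1e-9)
r=im[0:2].mean(0); print(r[222:290].astype(int).tolist())
print('pin row20',im[18:23,232:272].mean(0).astype(int).tolist()); print('row40',im[38:43,232:272].mean(0).astype(int).tolist())
L=cross(r,(222,245),92,0);Rr=cross(r,(270,290),92,0); print(L,Rr)
e=np.array([np.sin(np.radians(BY)),np.cos(np.radians(BY))]);f=np.array([e[1],-e[0]])
for u in (L,Rr): P=onz(C,(u,0.5),.0996); print((P[:2]-BC)@f*1000,(P[:2]-BC)@e*1000)
for v in (20,40):
  for u in (240.0,266): P=onz(C,(u,v),.087 if v==20 else .09); print(v,u,(P[:2]-BC)@f*1000,(P[:2]-BC)@e*1000)
E
```

```text
[114, 114, 115, 116, 114, 112, 99, 89, 81, 81, 84, 84, 84, 85, 83, 83, 86, 84, 85, 85, 84, 82, 86, 86, 86, 84, 84, 84, 86, 86, 85, 84, 85, 85, 85, 84, 86, 83, 84, 85, 85, 86, 84, 84, 84, 84, 84, 84, 83, 84, 84, 84, 83, 83, 81, 83, 83, 81, 80, 81, 91, 104, 111, 112, 113, 111, 112, 112]
pin row20 [96, 95, 95, 97, 98, 97, 99, 100, 104, 113, 120, 125, 131, 135, 140, 145, 149, 153, 156, 161, 167, 173, 173, 169, 167, 168, 167, 157, 144, 133, 125, 114, 104, 97, 96, 95, 98, 98, 98, 99]
row40 [87, 85, 84, 84, 86, 85, 86, 89, 97, 110, 120, 125, 130, 135, 141, 145, 149, 153, 157, 162, 167, 172, 172, 171, 172, 174, 175, 169, 161, 154, 148, 145, 141, 129, 101, 82, 80, 81, 83, 82]
228.7540983607299 282.07228915662125
10.117736256373025 -92.30899429550054
-8.646268901267135 -92.319331425938
20 240.0 6.742618649010603 -86.07441560071098
20 266 -3.5332217510132717 -86.07642916449768
40 240.0 6.747081459482828 -78.89443608217474
40 266 -3.557342242684746 -78.8979004870428
```

Emit:
carry_out(rows=[[0.001,0.0005,-0.0002,0,0,0],[0.002,0.001,-0.0004,0,0,0],[0.003,0.001,-0.0006,0,0,0],[0.004,0.001,-0.0008,0,0,0],[0.005,0.001,-0.001,0,0,0],[0.006,0.001,-0.0012,0,0,0],[0.007,0.001,-0.0015,0,0,0],[0.008,0.001,-0.0017,0,0,0]])

```text
clock: 23.2
tool_pos: [0.537, -0.1366, 0.0535]
orientation: [-179.9, 12.0, -92.3]
force: [0.6, 1.5, -5.7]
opening: 0.0394
gripper_force: 30.0
```

```bash
python3 - <<'E'
from h import *
where()
E
```

```text
s 9.9 dx -0.8 z 107.4 tilt 12.03 yaw -92.29 Fe 1.6 Fx 0.5 Fz -5.7 clk 23.2 tipz 84.2 tip s -98.7 stubtip z 127.6 s 104.8
```

Emit:
carry_out(rows=[[0.001,0,0,0,0,0],[0.002,0,0,0,0,0],[0.003,0,0,0,0,0],[0.003,0,0,0,0,0]])

```text
clock: 23.7
tool_pos: [0.537, -0.1395, 0.0529]
orientation: [-179.9, 12.0, -92.3]
force: [-0.3, 0.0, -6.1]
opening: 0.0396
gripper_force: 30.0
```

```bash
python3 - <<'E'
from h import *
o=telemetry.get_obs(); where(o); print(o['moment'],o['opening'])
im=snap('wrist','w11.png'); print(im[0:44:4,254].mean(1).astype(int)); g=im.mean(2)
for r in (10,30,50): print(r,g[r,232:276].astype(int).tolist())
C=cam('wrist',o);T=toolT(o);print([proj(C,(T@[x/1000,0,-.0551,1])[:3]).round(1).tolist() for x in (95,105,111)])
E
```

```text
s 7.0 dx -0.7 z 106.8 tilt 12.03 yaw -92.29 Fe 0.0 Fx -0.3 Fz -6.1 clk 23.7 tipz 83.7 tip s -101.6 stubtip z 127.0 s 101.8
[-0.82791757  0.00593072  0.00283722] 0.03964639185685204
[ 96  96  96  96  94  94  96  99 129 127 127]
10 [95, 96, 96, 94, 92, 97, 94, 96, 96, 93, 96, 94, 96, 95, 94, 97, 94, 96, 92, 95, 93, 92, 96, 117, 156, 169, 171, 169, 171, 168, 171, 169, 170, 171, 169, 171, 170, 171, 171, 171, 173, 172, 171, 171]
30 [93, 93, 94, 94, 96, 96, 94, 97, 98, 100, 107, 115, 114, 115, 116, 120, 119, 117, 121, 120, 123, 121, 122, 119, 111, 110, 104, 104, 101, 99, 96, 94, 92, 91, 94, 93, 94, 94, 96, 95, 96, 95, 96, 97]
50 [91, 89, 91, 91, 93, 95, 94, 92, 97, 106, 112, 116, 122, 127, 133, 139, 141, 144, 148, 152, 158, 160, 164, 162, 162, 166, 164, 155, 149, 140, 124, 111, 96, 90, 91, 92, 90, 94, 93, 95, 95, 94, 97, 99]
[[255.6, 50.4], [255.6, 24.0], [255.7, 7.7]]
```

```bash
python3 - <<'E'
from h import *
for a in ((4.5,104,11,-.7),(2,102,10,-.7),(0,99,8.5,-.7),(-1.5,96.2,7,-.7)): print(a,mv(*a))
E
```

```text
(4.5, 104, 11, -0.7) (array([0.004 , 0.0001, 0.0022]), array([-0.0019,  0.0179,  0.0001]))
(2, 102, 10, -0.7) (array([0.0078, 0.0001, 0.0037]), array([-0.0019,  0.0354,  0.0001]))
(0, 99, 8.5, -0.7) (array([0.0118, 0.0001, 0.0061]), array([-0.0019,  0.0615,  0.0001]))
(-1.5, 96.2, 7, -0.7) (array([0.0153, 0.0001, 0.0084]), array([-0.0019,  0.0877,  0.0001]))
```

Emit:
carry_out(rows=[[0.002,0,0.0011,0,0.009,0],[0.004,0,0.0022,0,0.018,0],[0.006,0,0.003,0,0.027,0],[0.0078,0,0.0037,0,0.0354,0],[0.0078,0,0.0037,0,0.0354,0]])

```text
clock: 24.38
tool_pos: [0.5367, -0.1455, 0.0476]
orientation: [-179.9, 10.0, -92.3]
force: [0.3, 7.7, -4.8]
opening: 0.0396
gripper_force: 30.0
```

```bash
python3 - <<'E'
from h import *
where(); print(telemetry.get_obs()['moment'])
for a in ((0,99,8.5,-.7),(-1.5,96.2,7,-.7)): print(a,mv(*a))
E
```

```text
s 2.9 dx -0.7 z 101.8 tilt 10.02 yaw -92.27 Fe 7.7 Fx -0.1 Fz -4.8 clk 24.375 tipz 82.5 tip s -106.4 stubtip z 118.7 s 98.4
[ 1.49822203 -0.10153215  0.03470354]
(0, 99, 8.5, -0.7) (array([0.0048, 0.0001, 0.0023]), array([-0.0017,  0.0265,  0.0005]))
(-1.5, 96.2, 7, -0.7) (array([0.0082, 0.0001, 0.0047]), array([-0.0017,  0.0527,  0.0004]))
```

Emit:
carry_out(rows=[[0.0015,0,0.0008,0,0.009,0],[0.003,0,0.0015,0,0.017,0],[0.0045,0,0.0023,0,0.0265,0],[0.0055,0,0.0032,0,0.036,0],[0.0065,0,0.004,0,0.045,0],[0.007,0,0.0045,0,0.0527,0],[0.007,0,0.0045,0,0.0527,0]])

```text
clock: 25.25
tool_pos: [0.5365, -0.1511, 0.0419]
orientation: [-179.9, 7.0, -92.3]
force: [0.1, 9.1, -4.7]
opening: 0.0392
gripper_force: 30.0
```

```bash
python3 - <<'E'
from h import *
where(); print(telemetry.get_obs()['moment'])
for a in ((-1.5,96,7,-.7),(-2.5,96,7,-.7)): print(a,mv(*a))
E
```

```text
s 0.2 dx -0.7 z 96.5 tilt 7.04 yaw -92.28 Fe 9.1 Fx -0.3 Fz -4.7 clk 25.25 tipz 82.9 tip s -110.0 stubtip z 108.4 s 96.4
[ 2.64983577 -0.09781923  0.00946174]
(-1.5, 96, 7, -0.7) (array([0.0017, 0.0001, 0.0003]), array([-0.0018,  0.0007,  0.0004]))
(-2.5, 96, 7, -0.7) (array([0.0027, 0.0001, 0.0002]), array([-0.0018,  0.0007,  0.0004]))
```

Emit:
carry_out(rows=[[0.0007,0,0.0001,0,0,0],[0.0014,0,0.0001,0,0,0],[0.002,0,0.0002,0,0,0],[0.0025,0,0.0002,0,0,0]])

```text
clock: 25.75
tool_pos: [0.5364, -0.1534, 0.0414]
orientation: [-179.9, 7.1, -92.3]
force: [0.3, 10.2, -5.9]
opening: 0.0394
gripper_force: 30.0
```

```bash
python3 - <<'E'
from h import *
where()
E
```

```text
s -2.2 dx -0.7 z 96.0 tilt 7.06 yaw -92.30 Fe 10.2 Fx -0.1 Fz -5.9 clk 25.75 tipz 82.4 tip s -112.4 stubtip z 108.0 s 94.1
```

Emit:
carry_out(rows=[[0.0005,0,0,0,0,0],[0.001,0,0,0,0,0]])

```text
clock: 26.0
tool_pos: [0.5364, -0.1543, 0.0412]
orientation: [-179.9, 7.1, -92.3]
force: [-0.6, 10.2, -4.3]
opening: 0.0395
gripper_force: 30.0
```

```bash
python3 - <<'E'
from h import *
where()
E
```

```text
s -3.1 dx -0.7 z 95.9 tilt 7.07 yaw -92.30 Fe 10.2 Fx -1.1 Fz -4.3 clk 26.0 tipz 82.3 tip s -113.2 stubtip z 107.9 s 93.2
```

Emit:
carry_out(rows=[[0.0005,0,0,0,0,0],[0.001,0,0,0,0,0]])

```text
clock: 26.25
tool_pos: [0.5364, -0.1551, 0.0411]
orientation: [-179.9, 7.1, -92.3]
force: [-0.6, 12.7, -5.0]
opening: 0.0395
gripper_force: 30.0
```

Emit:
carry_out(rows=[[0.0005,0,0,0,0,0],[0.001,0,0,0,0,0]])

```text
clock: 26.5
tool_pos: [0.5364, -0.1553, 0.0409]
orientation: [-179.9, 7.1, -92.3]
force: [1.1, 16.7, -3.7]
opening: 0.0394
gripper_force: 30.0
```

```bash
python3 - <<'E'
from h import *
where()
E
```

```text
s -4.1 dx -0.7 z 95.6 tilt 7.14 yaw -92.30 Fe 16.7 Fx 0.4 Fz -3.7 clk 26.5 tipz 81.8 tip s -114.3 stubtip z 107.7 s 92.1
```

Emit:
carry_out(rows=[[-0.001,0,0,0,0,0],[-0.0018,0,0,0,0,0],[-0.0018,0,0,0,0,0]])

```text
clock: 26.88
tool_pos: [0.5364, -0.1543, 0.0412]
orientation: [-179.9, 7.1, -92.3]
force: [0.8, 11.4, -4.8]
opening: 0.039
gripper_force: 30.0
```

```bash
python3 - <<'E'
from h import *
where()
for a in ((-3.2,92.3,5,-.7),(-3.2,89.1,3,-.7),(-3.2,86.5,1.3,-.7),(-3.2,84.9,.3,-.7)): print(a,mv(*a))
E
```

```text
s -3.1 dx -0.7 z 95.9 tilt 7.08 yaw -92.29 Fe 11.4 Fx 0.4 Fz -4.8 clk 26.875 tipz 82.2 tip s -113.3 stubtip z 107.8 s 93.1
(-3.2, 92.3, 5, -0.7) (array([0.0025, 0.0001, 0.0035]), array([-0.0019,  0.0362,  0.0001]))
(-3.2, 89.1, 3, -0.7) (array([0.0048, 0.0001, 0.0066]), array([-0.0019,  0.0711,  0.0001]))
(-3.2, 86.5, 1.3, -0.7) (array([0.0068, 0.0001, 0.009 ]), array([-1.900e-03,  1.008e-01,  1.000e-04]))
(-3.2, 84.9, 0.3, -0.7) (array([0.0079, 0.0001, 0.0105]), array([-0.0019,  0.1183,  0.    ]))
```

Emit:
carry_out(rows=[[0.0013,0,0.0018,0,0.018,0],[0.0025,0,0.0035,0,0.0362,0],[0.0036,0,0.005,0,0.0535,0],[0.0042,0,0.0058,0,0.0622,0],[0.0048,0,0.0066,0,0.0711,0]])

```text
clock: 27.5
tool_pos: [0.5363, -0.1583, 0.034]
orientation: [-179.9, 3.0, -92.3]
force: [0.3, 10.7, -4.6]
opening: 0.0392
gripper_force: 30.0
```

```bash
python3 - <<'E'
from h import *
where()
for a in ((-3.2,87.7,2.1,-.7),(-3.2,86.5,1.3,-.7),(-3.2,84.9,.3,-.7)): print(a,mv(*a))
E
```

```text
s -3.2 dx -0.6 z 89.0 tilt 2.98 yaw -92.30 Fe 10.8 Fx -0.1 Fz -4.6 clk 27.5 tipz 83.2 tip s -114.1 stubtip z 94.0 s 93.6
(-3.2, 87.7, 2.1, -0.7) (array([0.0009, 0.0002, 0.0013]), array([-0.0021,  0.0154, -0.    ]))
(-3.2, 86.5, 1.3, -0.7) (array([0.0017, 0.0002, 0.0025]), array([-0.0021,  0.0294, -0.    ]))
(-3.2, 84.9, 0.3, -0.7) (array([0.0028, 0.0002, 0.004 ]), array([-0.0021,  0.0468, -0.0001]))
```

Emit:
carry_out(rows=[[0.0009,0,0.0013,0,0.0154,0],[0.0017,0,0.0025,0,0.0294,0],[0.0023,0,0.0033,0,0.038,0],[0.0028,0,0.004,0,0.0468,0],[0.0028,0,0.004,0,0.0468,0]])

```text
clock: 28.12
tool_pos: [0.5362, -0.1609, 0.0297]
orientation: [-179.9, 0.3, -92.3]
force: [0.0, 11.1, -6.0]
opening: 0.0391
gripper_force: 30.0
```

Emit:
carry_out(rows=[[-0.001,0,0,0,0,0],[-0.002,0,0,0,0,0],[-0.003,0,0,0,0,0],[-0.004,0,0,0,0,0]])

```text
clock: 28.62
tool_pos: [0.5363, -0.1581, 0.0299]
orientation: [-179.9, 0.2, -92.3]
force: [-0.1, 1.3, -8.7]
opening: 0.0393
gripper_force: 30.0
```

```bash
python3 - <<'E'
from h import *
where(); print(telemetry.get_obs()['moment'])
E
```

```text
s -0.4 dx -0.6 z 85.0 tilt 0.23 yaw -92.29 Fe 1.3 Fx -0.1 Fz -8.7 clk 28.625 tipz 84.6 tip s -111.4 stubtip z 85.4 s 96.6
[ 0.93872446 -0.17605574 -0.10480621]
```

Emit:
carry_out(rows=[[0.0002,0,0.0003,0,0.0035,0],[0.0004,0,0.0006,0,0.007,0],[0.0006,0,0.001,0,0.0105,0]])

```text
clock: 29.0
tool_pos: [0.5364, -0.1589, 0.0294]
orientation: [-179.9, -0.4, -92.3]
force: [-1.6, 6.7, -3.1]
opening: 0.0393
gripper_force: 30.0
```

```bash
python3 - <<'E'
from h import *
where(); print(telemetry.get_obs()['moment'])
E
```

```text
s -0.5 dx -0.5 z 84.5 tilt -0.37 yaw -92.32 Fe 6.7 Fx -1.9 Fz -3.1 clk 29.0 tipz 85.2 tip s -111.5 stubtip z 83.8 s 96.5
[ 2.91400387  0.22634202 -0.09473265]
```

Emit:
carry_out(rows=[[-0.001,0,0,0,0,0],[-0.002,0,0,0,0,0]])

```text
clock: 29.25
tool_pos: [0.5363, -0.1566, 0.0289]
orientation: [-179.9, -0.3, -92.3]
force: [0.8, 6.9, -8.4]
opening: 0.0395
gripper_force: 30.0
```

```bash
python3 - <<'E'
from h import *
where(); print(telemetry.get_obs()['moment'])
E
```

```text
s 1.7 dx -0.7 z 84.0 tilt -0.34 yaw -92.32 Fe 6.9 Fx 0.5 Fz -8.4 clk 29.25 tipz 84.7 tip s -109.3 stubtip z 83.4 s 98.7
[ 2.98208903 -0.02051051 -0.01566403]
```

Emit:
carry_out(rows=[[-0.001,0,0.0003,0,0,0],[-0.002,0,0.0003,0,0,0],[-0.003,0,0.0003,0,0,0],[-0.0035,0,0.0003,0,0,0]])

```text
clock: 29.75
tool_pos: [0.5365, -0.1534, 0.0288]
orientation: [-179.9, -0.4, -92.3]
force: [-0.4, 5.6, -5.8]
opening: 0.0393
gripper_force: 30.0
```

```bash
python3 - <<'E'
from h import *
where(); print(telemetry.get_obs()['moment'])
E
```

```text
s 5.0 dx -0.6 z 83.9 tilt -0.37 yaw -92.31 Fe 5.6 Fx -0.6 Fz -5.8 clk 29.75 tipz 84.6 tip s -106.0 stubtip z 83.3 s 102.0
[ 2.29177927  0.0850426  -0.07097519]
```

Emit:
carry_out(rows=[[-0.0005,0,0,0,0,0],[-0.001,0,0,0,0,0],[-0.0015,0,0,0,0,0]])

```text
clock: 30.12
tool_pos: [0.5365, -0.1525, 0.0288]
orientation: [-179.9, -0.4, -92.3]
force: [-0.4, -0.4, -7.1]
opening: 0.0394
gripper_force: 30.0
```

```bash
python3 - <<'E'
from h import *
where()
E
```

```text
s 5.9 dx -0.6 z 83.9 tilt -0.40 yaw -92.31 Fe -0.4 Fx -0.4 Fz -7.1 clk 30.125 tipz 84.7 tip s -105.1 stubtip z 83.3 s 102.9
```

Fe fell from about 5.6 N to about 0 at s = 5.9 mm, so the stub's hub is against its rail. I'll release and retreat straight up.

Emit:
carry_out(rows=[[0,0,0,0,0,0],[0,0,0,0,0,0],[0,0,0,0,0,0],[0,0,0,0,0,0],[0,0,0,0,0,0],[0,0,0,0,0,0]], grip=1)

```text
clock: 30.88
tool_pos: [0.5366, -0.1522, 0.0289]
orientation: [-179.9, -0.4, -92.3]
force: [0.3, -0.4, -0.7]
opening: 0.0868
gripper_force: 0.0
```

Emit:
carry_out(rows=[[0,0,-0.01,0,0,0],[0,0,-0.03,0,0,0],[0,0,-0.06,0,0,0],[0,0,-0.1,0,0,0],[0,0,-0.14,0,0,0],[0,0,-0.16,0,0,0],[0,0,-0.16,0,0,0],[0,0,-0.16,0,0,0]])

```text
clock: 31.88
tool_pos: [0.5358, -0.1511, 0.1885]
orientation: [-179.9, -0.4, -92.3]
force: [-0.0, 0.4, -0.7]
opening: 0.0875
gripper_force: 0.0
```

```bash
python3 - <<'E'
from h import *
o=telemetry.get_obs(); where(o); im=snap('wrist','w12.png'); C=cam('wrist',o); g=im.mean(2)
e=np.array([np.sin(np.radians(BY)),np.cos(np.radians(BY))])
a=np.r_[BC,0]; 
for y in (-95,-85,-82,85): print(y,proj(C,np.r_[BC+e*y/1000,.085]).round(1), proj(C,np.r_[BC+e*y/1000,.105]).round(1))
for c in (250,253,256): print(c,[(r,int(g[r,c])) for r in range(50,135,2)])
for r in (110,150,200,240): d=np.abs(np.diff(g[r,190:320])); print(r,(np.flatnonzero(d>18)+190).tolist())
E
```

```text
s 7.2 dx -1.4 z 243.5 tilt -0.36 yaw -92.32 Fe 0.4 Fx -0.0 Fz -0.7 clk 31.875 tipz 244.2 tip s -103.8 stubtip z 242.9 s 104.2
-95 [252.8  68.1] [252.8  65.9]
-85 [252.8  79.9] [252.8  78.5]
-82 [252.8  83.4] [252.8  82.3]
85 [252.8 252.7] [252.8 262.1]
250 [(50, 85), (52, 46), (54, 59), (56, 72), (58, 76), (60, 77), (62, 78), (64, 75), (66, 74), (68, 81), (70, 159), (72, 167), (74, 114), (76, 94), (78, 97), (80, 86), (82, 52), (84, 93), (86, 112), (88, 111), (90, 109), (92, 108), (94, 112), (96, 109), (98, 110), (100, 109), (102, 113), (104, 111), (106, 112), (108, 113), (110, 112), (112, 111), (114, 113), (116, 117), (118, 160), (120, 195), (122, 196), (124, 195), (126, 199), (128, 198), (130, 197), (132, 196), (134, 198)]
253 [(50, 92), (52, 50), (54, 58), (56, 74), (58, 78), (60, 78), (62, 75), (64, 74), (66, 75), (68, 88), (70, 173), (72, 180), (74, 131), (76, 90), (78, 96), (80, 86), (82, 64), (84, 168), (86, 205), (88, 200), (90, 185), (92, 185), (94, 186), (96, 187), (98, 183), (100, 159), (102, 144), (104, 143), (106, 143), (108, 142), (110, 152), (112, 195), (114, 190), (116, 197), (118, 215), (120, 214), (122, 213), (124, 215), (126, 214), (128, 217), (130, 214), (132, 216), (134, 218)]
256 [(50, 89), (52, 46), (54, 58), (56, 73), (58, 77), (60, 80), (62, 75), (64, 77), (66, 74), (68, 87), (70, 144), (72, 134), (74, 83), (76, 72), (78, 70), (80, 65), (82, 53), (84, 161), (86, 204), (88, 202), (90, 203), (92, 203), (94, 204), (96, 205), (98, 205), (100, 206), (102, 207), (104, 207), (106, 209), (108, 210), (110, 206), (112, 211), (114, 211), (116, 212), (118, 211), (120, 212), (122, 211), (124, 212), (126, 211), (128, 214), (130, 215), (132, 214), (134, 215)]
110 [253, 254, 273, 313, 314]
150 [311, 312]
200 [231, 271, 272]
240 []
```

The tube's pin-side end sits at row 83, where home predicts about row 82, and the pin enters the block. The grip is open and clear.

```bash
python3 - <<'E'
from h import *
a=cv2.imread('pics/w12.png')[:,:,::-1].astype(int); b=snap('wrist','w13.png').astype(int); print(np.abs(a-b)[40:270,200:310].mean())
print(workorder.close_job())
E
```

```text
2.128405797101449
the job is handed in; nothing more can be done
None
```

The job is handed in: the roller is back in the middle place, the stub's hub rests against its rail and the sprung pin is in the opposite socket. The gripper was open and clear, and the clock stood at about 32 s. The system returned no verdict, so "fully home" rests on the force readings and the last wrist picture.

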